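Unload the guarded vial drawer

ROBOT

A 6-joint arm with a two-finger parallel gripper is mounted at the origin on the work surface. World frame = base frame: x ahead of the robot, y to its left, z up, the work surface at z = 0. Lengths are in m, angles in degrees, forces in N, time in s.
With the tool pointing down it reaches from about 0.4 to 0.825 m from the base axis. Payload 7 kg.
Tool frame: the origin (TCP) lies at the very end of the fingers, on their centre line; the grasp point (between the pads) lies 19 mm behind it; x points along the fingers, z is the direction in which the jaws open and shut, and the axes are right-handed (so a half turn about x gives the same grasp; the last joint's range is limited). The gripper opens to 88 mm and grips with 3 to 60 N. Pads are 19 mm wide; open, the fingers measure 130 mm over their backs; the gripper's body (78 mm by 193 mm) begins 47 mm behind the grasp point.
Start: joints at [-50.128, 20.546, 0.682, 0, -70.136, -16.507], TCP at [0.268, -0.62, 0.227] pointing down, gripper open.
Joint ranges: [-176.03, 176.03], [-82.01, 121.73], [-58.28, 71.71], [-173.87, 95.51], [-174.79, -0.11], [-173.66, 173.66]. Speed limits (degrees/s): [136.94, 136.94, 172.46, 180, 180, 180].

INTERFACE

Orientations are given as [roll, pitch, yaw] about the fixed x, y, z axes, in that order (R = Rz(yaw) Ry(pitch) Rx(roll)).
In Python, from plant import sensors, cams, workorder gives the robot as it stands. The module is installed in compiled form; this text tells all that it offers.
- The arm moves only by the shell command python3 -m handwheel 'ROWS' [OPENING] [FORCE]. ROWS is JSON, one flat list of numbers, 4 for each row, row after row: the shift along the tool's x, y, z in cm, then the turn about the tool's x in degrees. A call has exactly 10 rows; each row is the pose to reach, as a shift and turn from the pose commanded when the call began, along the tool's axes at that moment; what a row does not reach only later rows make up. A row lasts 1/8 s, in which the tool goes at most 62.5 mm and 10.7 degrees, less where a joint would pass 70% of its speed; a pose out of reach is approached as far as the arm can. A call with a gripper value outside its range is refused whole. OPENING is the finger opening in cm, from 0 to 8.76, set as the call begins (- or left out, the last holds). The fingers move at their own pace and stop on an object; FORCE is the grip in N (left out, the last holds). Time passes only in rows, so rows that repeat a pose let the fingers close, or fill a call up. It gives the time, the measured TCP pose, the force and the opening at its end, in the units of the state.
- sensors.get_state(): the state, without advancing time (a new reading comes with each control period).
- cams.capture(name): name is "scene" or "side" or "wrist"; returns a dict with "image" (384x512x3 uint8, red, green, blue), "fov_y" (degrees; the focal length in pixels is half the picture's height over the tangent of half this angle, whatever the lens; pixels are square), "cx", "cy" (the principal point, pixels), "D" ([k1, k2, p1, p2, k3] as OpenCV has them; the pictures are not rectified), "xyz" and "rotation" of the camera in the world. Camera axes: x right, y down, z forward; pixel columns grow to the right and rows downward; lengths in m; the calibration is good to about 2 mm. A picture is of the moment at which its call begins. There is no depth.
- workorder.close_job(): hands the job in, once; it reports no verdict.
The state is a dict: "time_s": time; "joints": joint angles; "qd": joint speeds; "joint_torque": joint torques, N m; "tcp_pos": TCP position; "eef_rot": TCP orientation; "contact_force": force on the tool from outside, world axes, zero at the start; "moment": the same for the moment, N m; "gripper_width": finger opening in m.
Only numpy, scipy, OpenCV 4.12 (cv2) and the standard library are available. Lean on these libraries where they do the work, as an engineer would, in place of code of your own. Each camera call takes 0.05 s, during which the arm holds its last target.

TASK

Move the cardboard swab box out of the drawer's way onto the middle of the rubber mat, then pull the drawer fully out to its stop. Take out every vial carrier by its tab, turning it so that its narrow side passes up through the guard opening, and stand each upright on the floor of the steel tray; then push the empty drawer fully shut. The swab box must still be on its mat at the end, and leave the other things on the table where they are.

Things in the scene. Friction and masses are not known exactly. Their poses are not given: they have to be found in the camera images.
- drawer (a joint): the guarded drawer's slide: 0 = fully shut, grows as it comes out of the cabinet towards the robot, 0.18 m = fully out, at its stop. 3 N of friction, no catch. Under each guard opening is a compartment 94 x 94 mm, floor 20 mm above the table, roofed by the guard (5 mm thick) 66 mm above that floor except at the opening.
- cabinet_front (a point): middle of the lower front edge of the fixed white cabinet, on the table; x points to its rear. The cabinet is 240 deep x 240 wide x 163 mm tall, its roof set back 30 mm from this front, a grey gauge box 35 mm tall on the rear of its top. The drawer's front panel (10 mm thick, 240 mm wide, top edge 162 mm above the table) lies against this front when shut.
- drawer_handle (a point): middle of the drawer's bar handle: a round level steel bar 10 mm thick and 120 mm long, parallel to the drawer front, its axis 128 mm above the table and 38 mm out from the drawer's front panel (33 mm free gap behind the bar); moves with the drawer. Site x axis points into the cabinet (the drawer slides out along -x of it), y along the bar, z up.
- tray: flat steel tray 240 x 240 mm, rim 16 mm high, walls and floor 4 mm; fixed, stands beside the drawer, on the left in some starts and on the right in others. Origin: centre of its underside.
- mat: black rubber mat 170 (x) x 150 (y) x 3 mm on the table, on the opposite side from the tray; fixed. Origin: centre of its underside.
- swab_box: closed cardboard box 110 (x) x 55 (y) x 65 mm (z), 0.1 to 0.2 kg, starts on the table before the drawer, in its way. Origin: centre of its underside.
- guard (a point): middle of the drawer's front edge at the guard's top face, 91 mm above the table, right behind the panel's inner face; moves with the drawer; x points into the cabinet, y across the drawer, z up. The guard's four openings are centred at x 47 and 145 mm, y +49 and -49 mm from it, each 94 mm long (x) and 42 mm wide (y).
- carrier0: two-vial carrier: a white base 80 (x) x 32 (y) x 8 mm with a glass vial (26 mm across, top at 56 mm) at each end and a 10 mm steel stem between them, topped by a white grip tab 30 (x) x 12 (y) mm that spans 88 to 122 mm above the underside. 80 to 140 g. Origin: centre of its underside; x along the base and the tab, z up. It starts in a compartment of the drawer, turned across the guard opening, only its stem and tab standing up through it; absent in some starts.
- carrier1: two-vial carrier: a white base 80 (x) x 32 (y) x 8 mm with a glass vial (26 mm across, top at 56 mm) at each end and a 10 mm steel stem between them, topped by a white grip tab 30 (x) x 12 (y) mm that spans 88 to 122 mm above the underside. 80 to 140 g. Origin: centre of its underside; x along the base and the tab, z up. It starts in a compartment of the drawer, turned across the guard opening, only its stem and tab standing up through it; absent in some starts.
- carrier2: two-vial carrier: a white base 80 (x) x 32 (y) x 8 mm with a glass vial (26 mm across, top at 56 mm) at each end and a 10 mm steel stem between them, topped by a white grip tab 30 (x) x 12 (y) mm that spans 88 to 122 mm above the underside. 80 to 140 g. Origin: centre of its underside; x along the base and the tab, z up. It starts in a compartment of the drawer, turned across the guard opening, only its stem and tab standing up through it; absent in some starts.
- carrier3: two-vial carrier: a white base 80 (x) x 32 (y) x 8 mm with a glass vial (26 mm across, top at 56 mm) at each end and a 10 mm steel stem between them, topped by a white grip tab 30 (x) x 12 (y) mm that spans 88 to 122 mm above the underside. 80 to 140 g. Origin: centre of its underside; x along the base and the tab, z up. It starts in a compartment of the drawer, turned across the guard opening, only its stem and tab standing up through it; absent in some starts.
- pump_bottle: white pump bottle, 60 mm across, 150 mm tall; loose bystander, not part of the job. Origin: centre of its underside.
- jar: brown glass jar with white lid, 68 mm across, 90 mm tall; loose bystander, not part of the job. Origin: centre of its underside.
- dish: round steel dish, 110 mm across, 35 mm tall; loose bystander, not part of the job. Origin: centre of its underside.
- card_box: flat grey carton 90 x 60 x 40 mm; loose bystander, not part of the job. Origin: centre of its underside.
- beaker: clear plastic cup, 80 mm across, 85 mm tall; loose bystander, not part of the job. Origin: centre of its underside.
- can: plain metal can, 72 mm across, 100 mm tall; loose bystander, not part of the job. Origin: centre of its underside.

How it is judged:
By the outcome, as a careful person would: the job done as asked, in the order asked, and still so for the second after the job is handed in, with the robot touching nothing.
Of carrier0, carrier1, carrier2, carrier3 only 3 to 4 are there at a start; the rules pass over those that are not, and their reading is None.
At some moment in a run one of swab_box may be knocked a few centimetres aside while the robot is not near it.
It also fails if it takes over 210 s, if anything falls off the work surface, if the arm or the gripper's body presses on something with over 40 N, if the wrist force passes 120 N, or if a joint passes its speed limit or range.

## Working session

There is one attempt and no reset: what is moved stays moved. The work goes in short steps, Python scripts to look and compute and a shell command to move; the robot and the scene stay as the last step left them, time stands still between calls to the robot, and variables do not carry over. Pictures are saved under pics/ and viewed, and the job is handed in when it is done.

```bash
ls; mkdir -p pics; python3 - <<'E'
from plant import sensors,cams
import cv2
print(sensors.get_state())
for n in ["scene","side","wrist"]:
    c=cams.capture(n); cv2.imwrite(f"pics/{n}0.png",c["image"][:,:,::-1])
    print(n,{k:v for k,v in c.items() if k!="image"})
E
```

```text
pics
{'time_s': 0.0, 'joints': array([-5.01288641e+01,  2.05921441e+01,  6.32553506e-01, -2.05290836e-02,
       -7.01349288e+01, -1.65052896e+01]), 'qd': array([-0.11719861,  0.02704531,  0.03419406,  0.04545707,  0.03213787,
        0.00145614]), 'joint_torque': array([-1.67032135e-04, -5.82702613e+01,  2.93050861e+01,  6.99724317e+00,
        6.79077086e-03, -1.48189620e-04]), 'tcp_pos': array([ 0.26746701, -0.61920642,  0.22560412]), 'eef_rot': array([  4.96712563,  89.90353002, 118.32598013]), 'contact_force': array([-0.45651476,  0.24119059, -0.17398749]), 'moment': array([-0.02209141,  0.00020124, -0.01860162]), 'gripper_width': 0.08755938474429067}
scene {'fov_y': 53.435167508065284, 'cx': 253.00915501304868, 'cy': 199.36569771927617, 'D': array([-0.12873463,  0.        ,  0.        ,  0.        ,  0.        ]), 'xyz': array([0.34585571, 0.22765586, 1.0710688 ]), 'rotation': array([-162.37954598,   -0.4567719 , -132.38612316])}
side {'fov_y': 48.23152529790053, 'cx': 253.15435205900064, 'cy': 204.07208991134362, 'D': array([-0.14505527,  0.        ,  0.        ,  0.        ,  0.        ]), 'xyz': array([ 0.08924125, -0.59237861,  0.98933966]), 'rotation': array([-138.83151013,    0.53060623,  -37.75582104])}
wrist {'fov_y': 62.398459545109716, 'cx': 253.46206868778938, 'cy': 196.60349050101817, 'D': array([-0.03398969,  0.        ,  0.        ,  0.        ,  0.        ]), 'xyz': array([ 0.19947239, -0.64974081,  0.3832879 ]), 'rotation': array([ 1.63888814e+02, -1.30849690e-01,  1.13343972e+02])}
```

View pics/scene0.png

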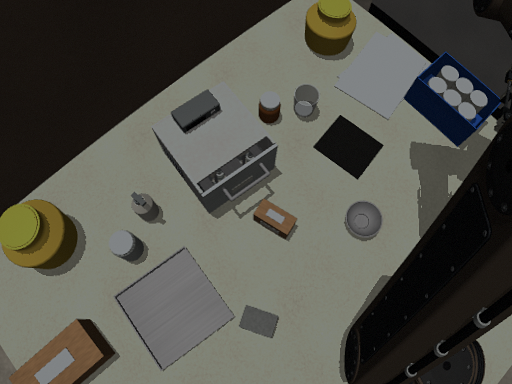

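View pics/side0.png

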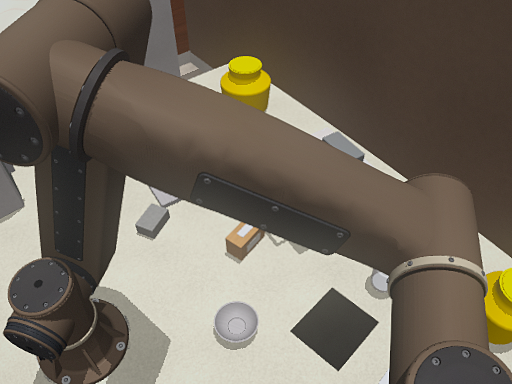

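View pics/wrist0.png

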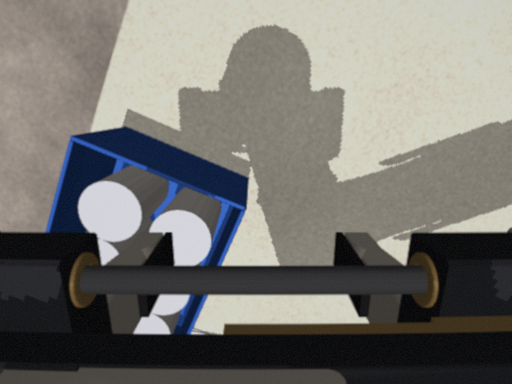

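Scene: cabinet with drawer at (215,150), handle near (245,190), swab box (275,218), mat (348,147), tray (175,308), dish (364,219), card box (259,321), pump (144,207), can (126,245). Let me write the helpers and zoom.

```bash
cat > h.py <<'E'
import numpy as np, cv2
from plant import sensors,cams
from scipy.spatial.transform import Rotation as Rn
def R(rpy): return Rn.from_euler('xyz',rpy,degrees=True).as_matrix()
def K(c):
    h=c["image"].shape[0]; f=h/2/np.tan(np.radians(c["fov_y"]/2))
    return np.array([[f,0,c["cx"]],[0,f,c["cy"]],[0,0,1.]])
def ray(c,px):
    px=np.array(px,float).reshape(-1,1,2)
    u=cv2.undistortPoints(px,K(c),c["D"]).reshape(-1,2)
    d=np.c_[u,np.ones(len(u))]@R(c["rotation"]).T
    return np.array(c["xyz"]),d
def onz(c,px,z):
    o,d=ray(c,px); t=(z-o[2])/d[:,2]; return o+t[:,None]*d
def proj(c,P):
    P=np.array(P,float).reshape(-1,3); Rc=R(c["rotation"]); q=(P-c["xyz"])@Rc
    return cv2.projectPoints(q,np.zeros(3),np.zeros(3),K(c),c["D"])[0].reshape(-1,2)
def save(n,im): cv2.imwrite(f"pics/{n}.png",im[:,:,::-1])
def crop(n,c,x0,y0,x1,y1,s):
    im=cv2.resize(c["image"][y0:y1,x0:x1],None,fx=s,fy=s,interpolation=cv2.INTER_CUBIC); save(n,im)
def fk():
    s=sensors.get_state(); Rt=R(s["eef_rot"]); return s,Rt
def totool(p):
    s,Rt=fk(); return (np.array(p)-s["tcp_pos"])@Rt*100
def tri(c1,p1,c2,p2):
    o1,d1=ray(c1,p1);o2,d2=ray(c2,p2);d1=d1[0];d2=d2[0]
    t=np.linalg.lstsq(np.c_[d1,-d2],o2-o1,rcond=None)[0]
    a=o1+t[0]*d1;b=o2+t[1]*d2; return (a+b)/2,np.linalg.norm(a-b)
E
python3 - <<'E'
from h import *
import pickle
c=cams.capture("scene"); pickle.dump(c,open("s0.pkl","wb"))
crop("z1",c,140,70,300,250,3.3)
g=c["image"].astype(int)
print(fk()[1].round(3))
E
```

```text
[[-0.001 -0.918 -0.397]
 [ 0.001 -0.397  0.918]
 [-1.     0.     0.001]]
```

View pics/z1.png

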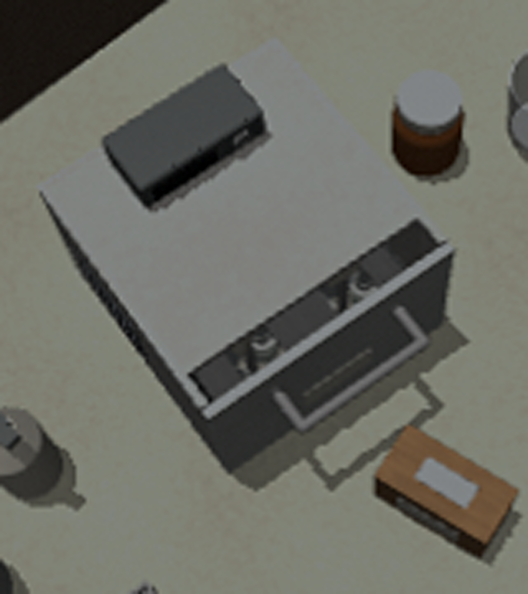

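The drawer is shut; roof, panel, handle, and swab box are clearly visible (crop scale 3.3, offset 140,70). Measuring.

```bash
python3 - <<'E'
from h import *
import pickle
c=pickle.load(open("s0.pkl","rb"))
f=lambda l:[(140+(x+.5)/3.3-.5,70+(y+.5)/3.3-.5) for x,y in l]
np.set_printoptions(precision=4,suppress=True)
print("panel outer top",onz(c,f([(208,413),(452,247)]),.162))
print("roof rear",onz(c,f([(40,192),(272,42)]),.163),"roof front",onz(c,f([(190,378),(417,222)]),.163))
print("handle ends",onz(c,f([(300,425),(423,343)]),.128), onz(c,f([(280,397),(400,313)]),.128))
print("swab top",onz(c,f([(412,428),(377,478),(516,492),(482,543)]),.065))
im=c["image"]; hsv=cv2.cvtColor(im,cv2.COLOR_RGB2HSV)
m=(im.max(2)<45).astype(np.uint8); m[:, :305]=0;m[:,390:]=0;m[:110]=0;m[185:]=0
cn=max(cv2.findContours(m,0,2)[0],key=cv2.contourArea); r=cv2.minAreaRect(cn)
B=onz(c,cv2.boxPoints(r),.003); print("mat",B,B.mean(0),[np.linalg.norm(B[i]-B[(i+1)%4]) for i in range(4)])
print("tray",onz(c,[(116,297),(184,249),(234,316),(165,367)],.016))
print("dish",onz(c,[(364,219)],.018),"card",onz(c,[(262,318)],.04),'jar',onz(c,[(140+428/3.3,70+97/3.3)],.09),"beaker",onz(c,[(306,97)],.085),'pump',onz(c,[(138,197)],.15),'can',onz(c,[(123,243)],.1))
E
```

```text
panel outer top [[ 0.6481  0.1132  0.162 ]
 [ 0.6243 -0.1204  0.162 ]]
roof rear [[ 0.8862  0.0934  0.163 ]
 [ 0.8668 -0.1401  0.163 ]] roof front [[ 0.6788  0.1053  0.163 ]
 [ 0.6589 -0.1144  0.163 ]]
handle ends [[ 0.6031  0.0616  0.128 ]
 [ 0.5886 -0.0573  0.128 ]] [[ 0.6312  0.058   0.128 ]
 [ 0.6202 -0.0614  0.128 ]]
swab top [[ 0.5551 -0.0173  0.065 ]
 [ 0.5428  0.0338  0.065 ]
 [ 0.4565 -0.0432  0.065 ]
 [ 0.4444  0.0075  0.065 ]]
mat [[ 0.5914 -0.2601  0.003 ]
 [ 0.623  -0.408   0.003 ]
 [ 0.4489 -0.4305  0.003 ]
 [ 0.4246 -0.2851  0.003 ]] [ 0.522  -0.3459  0.003 ] [np.float64(0.15117036837321407), np.float64(0.17560648388294176), np.float64(0.1474939415350761), np.float64(0.168669574418553)]
tray [[0.6328 0.4633 0.016 ]
 [0.6099 0.2369 0.016 ]
 [0.3801 0.2539 0.016 ]
 [0.4023 0.477  0.016 ]]
dish [[ 0.3277 -0.2013  0.018 ]] card [[0.3263 0.2026 0.04  ]] jar [[ 0.7678 -0.2353  0.09  ]] beaker [[ 0.7034 -0.3251  0.085 ]] pump [[0.7598 0.2389 0.15  ]] can [[0.7085 0.3463 0.1   ]]
```

```bash
python3 - <<'E'
from h import *
print(totool([.50,-.005,.20]), totool([.40,-.005,.20]))
E
```

```text
[  2.64091559 -45.7045175   47.18024552] [  2.64669533 -36.52427246  51.14547786]
```

```bash
python3 -m handwheel '[0,-4.5,4.7,0, 0,-9,9.4,2, 0,-13.5,14.1,4, 0,-18,18.8,6, 0,-22.5,23.5,8, 0,-27,28.2,8, 0,-31.5,32.9,8, 0,-35,37,8, 0,-37.5,40.5,8, 0,-38,42,8]' 8.7 20
python3 - <<'E'
from h import *
print(fk())
c=cams.capture("wrist"); save("w1",c["image"])
c=cams.capture("scene"); save("s1",c["image"])
E
```

```text
time_s: 1.45
tcp_pos: [0.4505, -0.0809, 0.2266]
eef_rot: [-70.4, 90.0, 35.2]
contact_force: [0.5, 0.9, 0.1]
gripper_width: 0.0869
({'time_s': 1.45, 'joints': array([ 1.45837696e+01, -4.59465396e-01, -2.54284546e+01, -8.45713166e-03,
       -6.50105925e+01, -8.90388117e+01]), 'qd': array([ 14.79299736,  -4.08740802,  -4.27803601,   0.12920844,
        -0.37451869, -15.05516191]), 'joint_torque': array([-8.57433323e-01, -2.70320767e+01,  2.85854656e+01,  6.65649444e+00,
        1.87727582e-02, -5.17588318e-02]), 'tcp_pos': array([ 0.45046094, -0.08093313,  0.22661563]), 'eef_rot': array([-70.38072383,  89.97819002,  35.16066271]), 'contact_force': array([0.52615216, 0.88073551, 0.06917029]), 'moment': array([-0.02884528, -0.04137853,  0.03651872]), 'gripper_width': 0.08686581437766751}, array([[ 3.11201633e-04, -9.63437111e-01, -2.67934387e-01],
       [ 2.19208776e-04, -2.67934328e-01,  9.63437153e-01],
       [-9.99999928e-01, -3.58556785e-04,  1.27812270e-04]]))
```

View pics/w1.png

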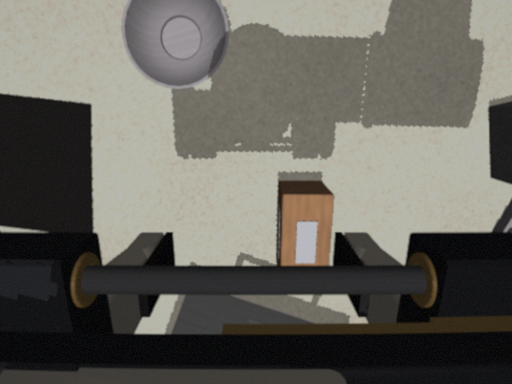

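View pics/s1.png

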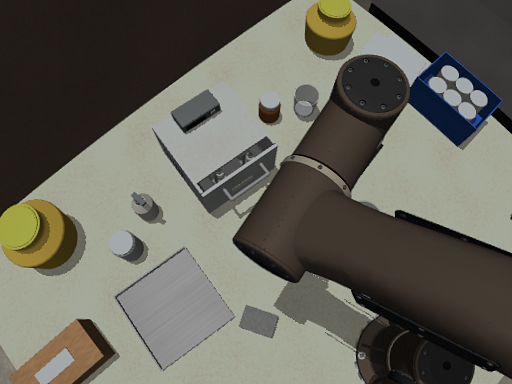

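Wrist view: box top near edge at (281–331,195), its sides parallel to image vertical, label centre (306,242); dish at upper left. Jaw yaw is aligned with the box.

```bash
python3 - <<'E'
from h import *
c=cams.capture("wrist")
print(onz(c,[(280,195),(331,195),(281,265),(331,265),(306,242)],.065))
s,Rt=fk();print(s["tcp_pos"],s["qd"].round(1))
for p in [(.498,-.005,.12),(.498,-.005,.03)]: print(totool(p))
E
```

```text
[[ 4.57889340e-01 -5.15263578e-02  6.50000000e-02]
 [ 4.43600429e-01  6.71566189e-05  6.50000000e-02]
 [ 5.35576156e-01 -2.68155284e-02  6.50000000e-02]
 [ 5.20749471e-01  2.73610763e-02  6.50000000e-02]
 [ 5.01496068e-01 -8.55912972e-03  6.50000000e-02]]
[ 0.44972074 -0.08306951  0.22658523] [-1.9  0.3  0.1  0.2 -0.   0.6]
[10.65818648 -6.7348186   6.23752833]
[19.65818646 -6.73536209  6.23742764]
```

```bash
python3 -m handwheel '[1,-3,2.5,0, 3,-6,5,-1, 5,-6.9,5.8,-2, 7.5,-6.9,5.8,-2, 10,-6.9,5.8,-2, 13,-6.9,5.8,-2, 16,-6.9,5.8,-2, 19,-6.9,5.8,-2, 20.4,-6.9,5.8,-2, 20.4,-6.9,5.8,-2]' 8.7 20
python3 -m handwheel '[0,0,0,0, 0,0,0,0, 0,0,0,0, 0,0,0,0, 0,0,0,0, 0,0,0,0, 0,0,0,0, 0,0,0,0, -2,0,0,0, -5,0,0,0]' 3 20
python3 - <<'E'
from h import *
c=cams.capture("wrist"); save("w2",c["image"])
print(totool([.522,-.346,.15]),fk()[1].round(3), fk()[0]["tcp_pos"])
E
```

```text
time_s: 2.85
tcp_pos: [0.5006, -0.0102, 0.022]
eef_rot: [96.8, 89.9, -155.9]
contact_force: [0.4, -0.5, -0.0]
gripper_width: 0.0865
time_s: 4.1
tcp_pos: [0.5, -0.0095, 0.0721]
eef_rot: [89.4, 89.8, -163.2]
contact_force: [-0.0, -0.8, -1.8]
gripper_width: 0.0551
[ -7.3667379    8.21735367 -32.74643207] [[ 0.003 -0.954 -0.299]
 [ 0.    -0.299  0.954]
 [-1.    -0.003 -0.001]] [ 0.50258525 -0.00893316  0.07637073]
```

View pics/w2.png

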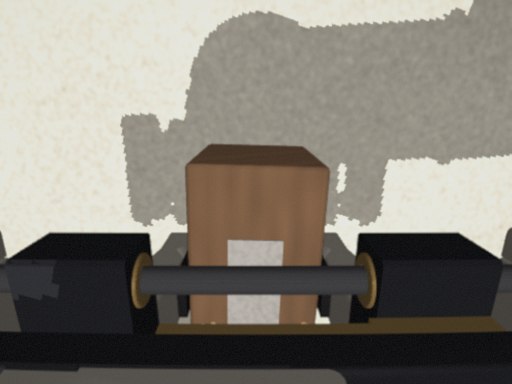

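```bash
python3 -m handwheel '[-2,1,-4,0, -3,2,-8,1, -3,3,-12,2, -3,4,-16,3, -3,5,-20,5, -3,6,-24,7, -3,7,-28,8.5, -3,8,-31.5,8.5, -3,8.2,-32.8,8.5, -3,8.2,-32.8,8.5]' 3 20
python3 - <<'E'
from h import *
s,Rt=fk(); print(s["tcp_pos"],s["qd"].round(1),totool([.522,-.346,.025]), s["gripper_width"])
c=cams.capture("scene"); save("s2",c["image"])
E
```

```text
time_s: 5.4
tcp_pos: [0.5203, -0.3471, 0.1018]
eef_rot: [55.2, 89.9, 154.0]
contact_force: [-0.1, -0.1, -1.9]
gripper_width: 0.0555
[ 0.52032757 -0.34711287  0.10181071] [ 1.5 -0.9 -1.1 -0.3 -0.  -0.6] [ 7.68095859 -0.18897436  0.07978279] 0.05545235576671859
```

View pics/s2.png

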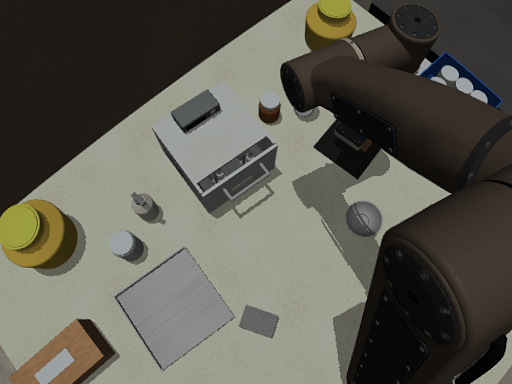

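The box is held over the mat (mat around (350,147), arm above it). Lower, release, rise.

```bash
python3 -m handwheel '[2,-0.2,0,0, 4,-0.2,0,0, 5.5,-0.2,0,0, 6.5,-0.2,0,0, 7,-0.2,0,0, 7.3,-0.2,0,0, 7.5,-0.2,0,0, 7.65,-0.2,0,0, 7.65,-0.2,0,0, 7.65,-0.2,0,0]' 3 20
python3 -m handwheel '[0,0,0,0, 0,0,0,0, 0,0,0,0, 0,0,0,0, 0,0,0,0, -1,0,0,0, -5,0,0,0, -11,0,0,0, -17,0,0,0, -17,0,0,0]' 8.7 20
python3 - <<'E'
from h import *
c=cams.capture("wrist"); save("w3",c["image"])
s,Rt=fk();print(Rt.round(3))
E
```

```text
time_s: 6.7
tcp_pos: [0.5228, -0.3464, 0.0262]
eef_rot: [-118.4, 90.0, -19.5]
contact_force: [0.1, -0.5, -1.1]
gripper_width: 0.0552
time_s: 7.95
tcp_pos: [0.5255, -0.3478, 0.2032]
eef_rot: [-123.0, 89.4, -24.1]
contact_force: [-0.1, -0.3, -1.6]
gripper_width: 0.087
[[ 0.006 -0.988 -0.154]
 [-0.002 -0.154  0.988]
 [-1.    -0.006 -0.003]]
```

View pics/w3.png

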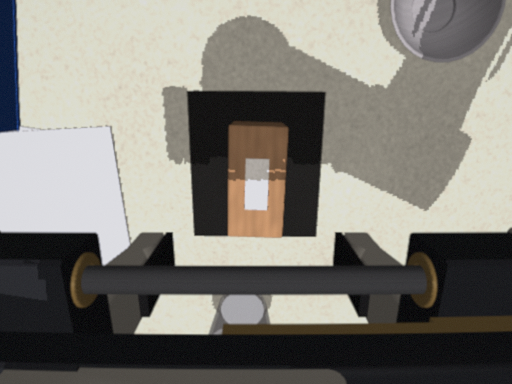

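```bash
python3 - <<'E'
from h import *
c=cams.capture("wrist")
a=onz(c,[(189,92),(325,93),(317,236),(194,236)],.003); b=onz(c,[(229,123),(288,123)],.068); l=onz(c,[(257,184)],.068)
print(a,a.mean(0),b,b.mean(0),l)
print(totool([.585,.0,.2]),totool([.597,.001,.2]))
E
```

```text
[[ 0.44864818 -0.42916517  0.003     ]
 [ 0.4272933  -0.28566682  0.003     ]
 [ 0.59018839 -0.25968203  0.003     ]
 [ 0.61324407 -0.40682892  0.003     ]] [ 0.51984348 -0.34533574  0.003     ] [[ 0.46976514 -0.37822898  0.068     ]
 [ 0.46164732 -0.32626205  0.068     ]] [ 0.46570623 -0.35224551  0.068     ] [[ 0.52128013 -0.34476361  0.068     ]]
[ -0.23120738 -11.46536537  33.26652051] [ -0.22813707 -12.66644859  33.18055735]
```

Box centre ≈ mat centre (within 2 mm). Now to the handle, opening 2.2 cm, jaws along the drawer axis.

```bash
python3 -m handwheel '[0,-1,3,-7, 0,-2,7,-15, 0,-4,11,-23, 0,-5,15,-31, 0,-6,19,-39, 0,-7,23,-47, 0,-9,26,-55, 0,-10,28,-63, 0,-10,29,-70, 0,-10,30,-75]' 2.4 20
python3 - <<'E'
from h import *
c=cams.capture("wrist"); save("w4",c["image"])
s,Rt=fk();print(s["joints"].round(1),s["tcp_pos"],Rt.round(3))
E
```

```text
time_s: 9.3
tcp_pos: [0.5744, -0.0341, 0.1946]
eef_rot: [16.9, 89.8, -169.0]
contact_force: [-0.5, 0.5, -0.8]
gripper_width: 0.0237
[ 16.1  12.6 -14.7  -0.  -62.8 -21.8] [ 0.57433904 -0.03339299  0.19470897] [[-0.003 -0.099 -0.995]
 [-0.    -0.995  0.099]
 [-1.     0.001  0.003]]
```

View pics/w4.png

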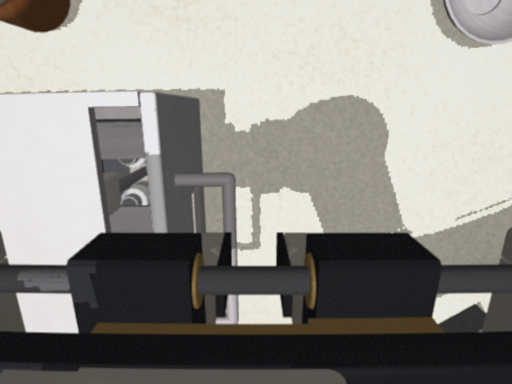

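Bar runs down column ≈229 from its corner at (229,180); panel's outer top edge at column ≈159. Bar is parallel to image vertical.

```bash
python3 - <<'E'
from h import *
c=cams.capture("wrist"); crop("w4z",c,80,80,280,330,2.4)
P=onz(c,[(229,180),(231,230),(233,318)],.128);print(P)
for z in(.128,): print((P-fk()[0]["tcp_pos"])@fk()[1]*100)
print(onz(c,[(157,95),(162,232)],.162))
# panel bottom corner
E
```

```text
[[ 0.59017868 -0.05811837  0.128     ]
 [ 0.59338092 -0.01928974  0.128     ]
 [ 0.60120187  0.05913868  0.128     ]]
[[ 6.68334288  2.23662726 -1.83085939]
 [ 6.68114235 -1.65839908 -1.74176169]
 [ 6.67637243 -9.54000714 -1.6963353 ]]
[[ 0.6220071  -0.11971724  0.162     ]
 [ 0.63416113 -0.03585664  0.162     ]]
```

View pics/w4z.png

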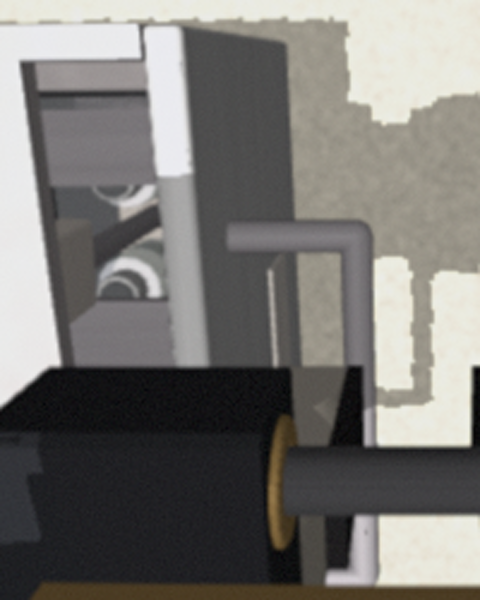

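```bash
python3 -m handwheel '[0,-1.8,-0.9,0, 0,-3.6,-1.75,0, 0,-3.6,-1.75,0, 2,-3.6,-1.75,0, 4,-3.6,-1.75,0, 6,-3.6,-1.75,0, 7.5,-3.6,-1.75,0, 8.6,-3.6,-1.75,0, 8.6,-3.6,-1.75,0, 8.6,-3.6,-1.75,0]' 2.4 20
python3 -m handwheel '[0,0,0,0, 0,0,0,0, 0,0,0,0, 0,0,0,0, 0,0,0,0, 0,0,0,0, 0,0,0,0, 0,0,0,0, 0,0,0,0, 0,0,0,0]' 0 30
python3 - <<'E'
from h import *
s,Rt=fk();print(s["joints"].round(1),s["tcp_pos"],Rt.round(3), s["contact_force"])
E
```

```text
time_s: 10.65
tcp_pos: [0.597, -0.0006, 0.1107]
eef_rot: [-170.3, 89.9, 3.6]
contact_force: [0.0, -0.7, 0.3]
gripper_width: 0.024
time_s: 11.9
tcp_pos: [0.5959, -0.0005, 0.1105]
eef_rot: [1.7, 90.0, 175.5]
contact_force: [-4.7, 2.9, 5.1]
gripper_width: 0.0087
[ 18.7  18.9 -18.2  -0.  -53.  -24.8] [ 5.95945360e-01 -5.34362073e-04  1.10510400e-01] [[-0.001 -0.107 -0.994]
 [ 0.    -0.994  0.107]
 [-1.     0.     0.001]] [-4.70408878  2.87368231  5.12731249]
```

```bash
python3 -m handwheel '[0,0,1,0, 0,0,3,0, 0,0,5,0, 0,0,7,0, 0,0,9,0, 0,0,11,0, 0,0,13,0, 0,0,15,0, 0,0,16.5,0, 0,0,17.3,0]'
python3 -m handwheel '[0,0,0.3,0, 0,0,0.5,0, 0,0,0.7,0, 0,0,0.8,0, 0,0,0.9,0, 0,0,1,0, 0,0,1,0, 0,0,1,0, 0,0,0.9,0, 0,0,0.9,0]'
python3 - <<'E'
from h import *
s,Rt=fk();print(s["joints"].round(1),s["tcp_pos"],Rt.round(3), s["contact_force"])
c=cams.capture("scene"); save("s5",c["image"])
E
```

```text
time_s: 13.15
tcp_pos: [0.4234, 0.0163, 0.1105]
eef_rot: [97.8, 89.9, -88.3]
contact_force: [2.9, -9.9, 3.5]
gripper_width: 0.0089
time_s: 14.4
tcp_pos: [0.4167, 0.0171, 0.1105]
eef_rot: [137.2, 89.8, -48.9]
contact_force: [11.9, -15.7, -4.9]
gripper_width: 0.009
[ 29.9   2.5 -39.8   0.3 -47.7 -36.2] [0.41666797 0.01705721 0.11051203] [[ 0.002 -0.106 -0.994]
 [-0.003 -0.994  0.106]
 [-1.     0.002 -0.003]] [ 11.89705106 -15.73410603  -4.94927406]
```

View pics/s5.png

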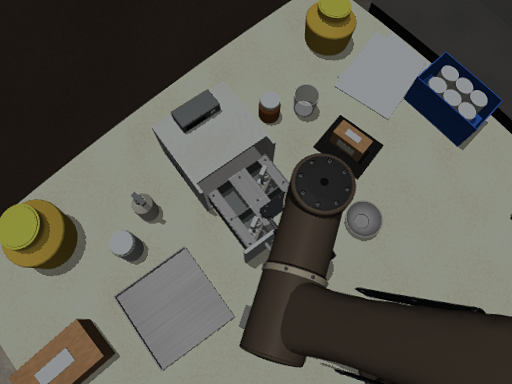

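Drawer travel 180.2 mm, pulling force shows the stop. Release, rise and back off to look.

```bash
python3 -m handwheel '[0,0,-0.1,0, 0,0,-0.1,0, 0,0,-0.1,0, -1,0,-0.1,0, -4,0,-0.1,0, -8,0,-0.1,0, -12,0,-0.1,0, -15,2,-2,0, -15,5,-6,0, -15,7,-10,0]' 2.4 20
python3 - <<'E'
from h import *
s,Rt=fk();print(s["joints"].round(1),s["tcp_pos"],Rt.round(3), s["contact_force"])
for n in ["scene","wrist","side"]:
  c=cams.capture(n); save("t_"+n,c["image"])
E
```

```text
time_s: 15.7
tcp_pos: [0.5086, -0.0624, 0.2618]
eef_rot: [-158.2, 89.8, 15.6]
contact_force: [0.8, 1.3, 0.3]
gripper_width: 0.0235
[ 15.    3.7 -16.4  -0.  -69.7 -21.1] [ 0.50859008 -0.06238068  0.26175684] [[ 0.003 -0.106 -0.994]
 [ 0.001 -0.994  0.106]
 [-1.    -0.001 -0.002]] [0.78238928 1.31183983 0.28496211]
```

View pics/t_scene.png

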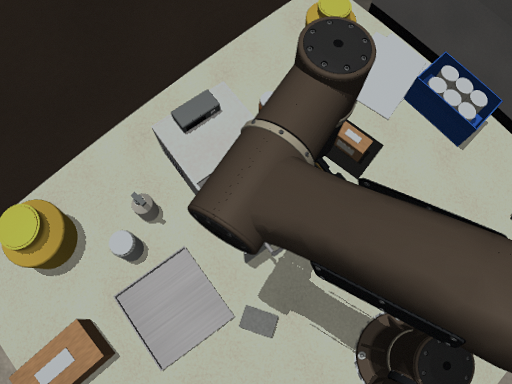

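View pics/t_wrist.png

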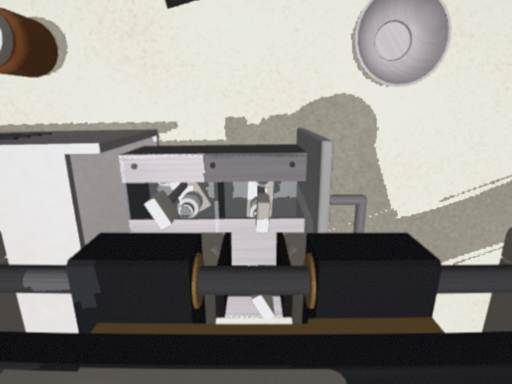

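View pics/t_side.png

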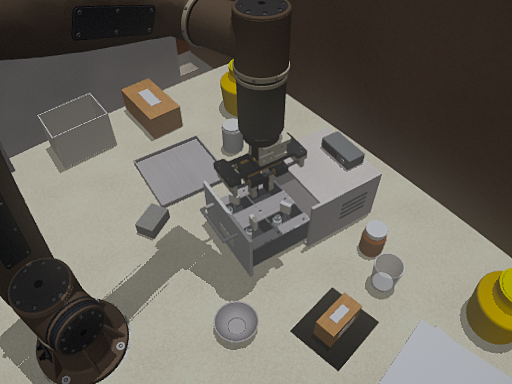

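Wrist view shows two right-hand carriers, tabs at (262,210) and (158,212, turned obliquely), and a left-front tab at (263,305). Shift left for a full view.

```bash
python3 -m handwheel '[-1,-3,0,0, -2,-6,-1,0, -2,-9,-2,0, -2,-12,-3,0, -2,-14,-4,0, -2,-15,-5,0, -2,-15,-5,0, -2,-15,-5,0, -2,-15,-5,0, -2,-15,-5,0]' 2.4 20
python3 - <<'E'
from h import *
import pickle
s,Rt=fk();print(s["joints"].round(1),s["tcp_pos"],s["qd"].round(1))
for n in ["scene","wrist","side"]:
  c=cams.capture(n); save("u_"+n,c["image"]); pickle.dump(c,open(f"u_{n}.pkl","wb"))
  if n=="wrist": crop("u_wz",c,50,30,390,240,2.35)
  if n=="side": crop("u_sz",c,180,150,330,290,5)
E
```

```text
time_s: 17.1
tcp_pos: [0.5731, 0.0818, 0.2803]
eef_rot: [-143.0, 90.0, 30.8]
contact_force: [-0.2, -0.6, -1.1]
gripper_width: 0.0239
[ 27.5   9.8  -6.9  -0.  -73.3 -33.6] [0.57309638 0.08183233 0.28027978] [ 0.1  0.   0.1 -0.1 -0.   0.1]
```

View pics/u_wz.png

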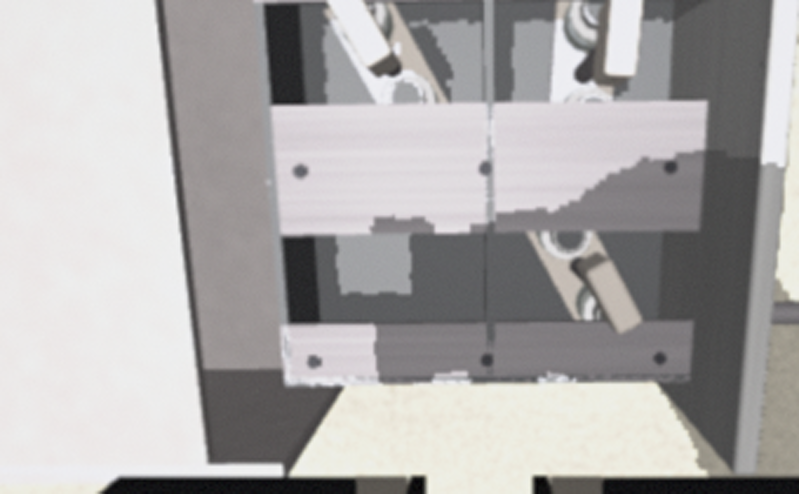

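View pics/u_sz.png

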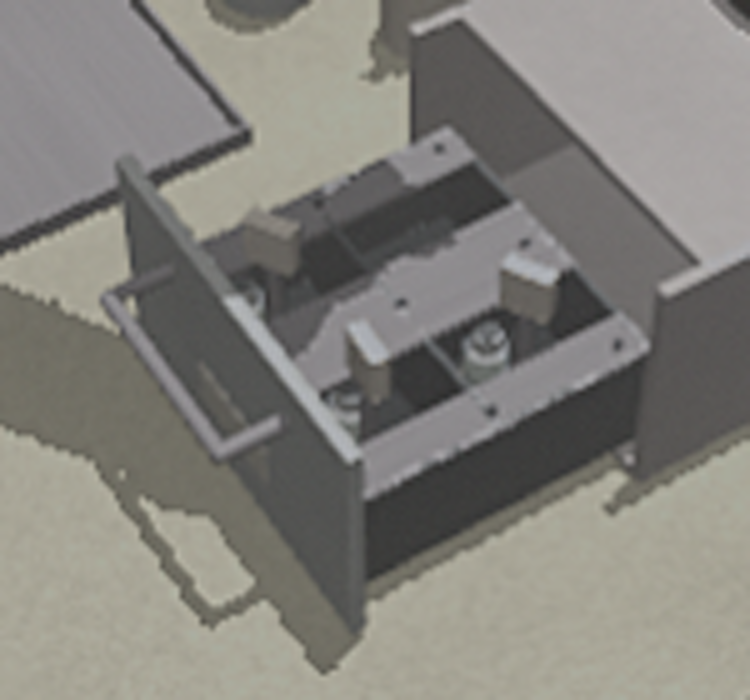

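```bash
python3 - <<'E'
from h import *
import pickle
c=pickle.load(open("u_wrist.pkl","rb"))
crop("zA",c,260,110,340,190,7); crop("zBC",c,170,0,340,85,4.7)
E
```

```text
(no output)
```

View pics/zA.png

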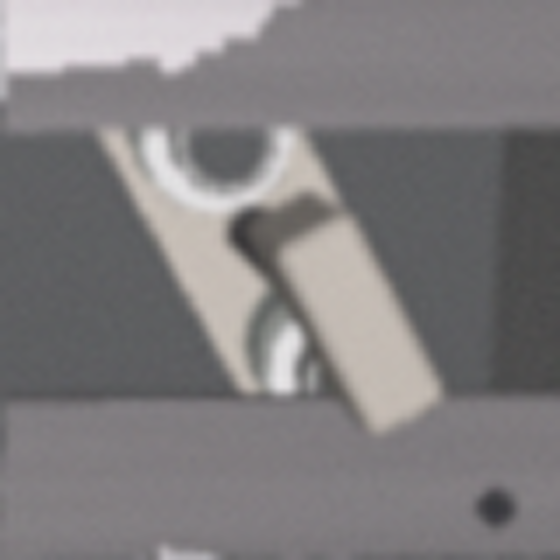

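View pics/zBC.png

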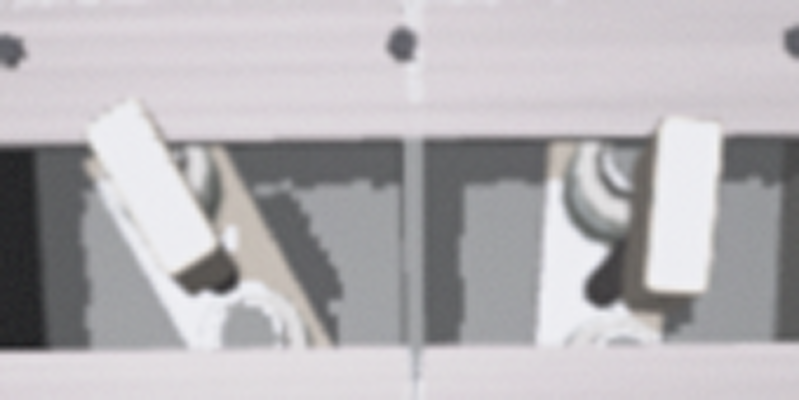

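Three carriers only (left-rear empty). Tab top corners read from the crops.

```bash
python3 - <<'E'
from h import *
import pickle
np.set_printoptions(precision=4,suppress=True)
c=pickle.load(open("u_wrist.pkl","rb"))
def f(l,x0,y0,s): return [((x+.5)/s-.5+x0,(y+.5)/s-.5+y0) for x,y in l]
T={"A":f([(347,213),(283,255),(380,433),(442,393)],260,110,7),
"B":f([(722,125),(662,117),(645,293),(709,297)],170,0,4.7),
"C":f([(135,97),(88,130),(175,277),(217,250)],170,0,4.7)}
u=np.array([.9945,-.105]);v=np.array([.105,.9945]);g=np.array([.4644,.0121])
for k,p in T.items():
    P=onz(c,p,.142)[:,:2]; m=P.mean(0); ax=(P[2]+P[3]-P[0]-P[1])/2; w=(P[1]+P[2]-P[0]-P[3])/2
    print(k,m,"len",np.linalg.norm(ax),"wid",np.linalg.norm(w),"ang",np.degrees(np.arctan2(ax[1],ax[0])),np.degrees(np.arctan2(w[1],w[0]))-90,"guard",(m-g)@u,(m-g)@v)
# guard opening corners at z .091 ; crop u_wz offset 50,30 scale2.35
q=f([(273,103),(707,102),(703,230),(280,234),(285,323),(692,321)],50,30,2.35)
for P in onz(c,q,.091)[:,:2]: print("edge",(P-g)@u*1000,(P-g)@v*1000)
# side view tab A top: check
E
```

```text
A [0.5165 0.0585] len 0.02790072573925374 wid 0.009882907267949983 ang 114.14350722082581 -62.126088869238586 guard 0.04694779863088961 0.05159499374023869
B [ 0.5074 -0.0379] len 0.029571654232727947 wid 0.011459335257254545 ang 81.21048671711206 -100.89048684146464 guard 0.04803925213311779 -0.04518574694940618
C [ 0.6034 -0.0516] len 0.02920471008389078 wid 0.009713006525523565 ang 113.46031684124074 -65.13000366822737 guard 0.14488240747098602 -0.048736708406764834
edge 191.50123111337967 -26.381386849543034
edge 1.0611042867220042 -26.368531225951028
edge -1.3172045893488975 28.896641981317476
edge 192.46288362267745 30.24035728635818
edge 193.16194198889258 71.63410507885503
edge 0.6127803400951402 71.15775321310231
```

```bash
python3 -m handwheel '[0,1,1,-6, 1,2,3,-12, 3,3,5,-18, 5,3,5.4,-24, 7,3,5.4,-31.5, 9,3,5.4,-31.5, 10,3,5.4,-31.5, 10,3,5.4,-31.5, 10,3,5.4,-31.5, 10,3,5.4,-31.5]' 3.2 15
python3 - <<'E'
from h import *
s,Rt=fk();print(s["joints"].round(1),s["tcp_pos"],Rt.round(3))
c=cams.capture("side"); crop("A1",c,180,120,330,290,3.5)
c=cams.capture("wrist"); save("A1w",c["image"])
print(totool([.5165,.058,.108]))
E
```

```text
time_s: 18.5
tcp_pos: [0.5168, 0.0585, 0.1808]
eef_rot: [177.1, 89.9, 22.5]
contact_force: [-0.5, -0.4, 0.0]
gripper_width: 0.0321
[ 28.1   8.  -22.6   0.  -59.4  -2.7] [0.51680368 0.0584503  0.18080426] [[ 0.001  0.428 -0.904]
 [ 0.    -0.904 -0.428]
 [-1.     0.    -0.001]]
[7.25521809 0.02794758 0.03136946]
```

View pics/A1.png

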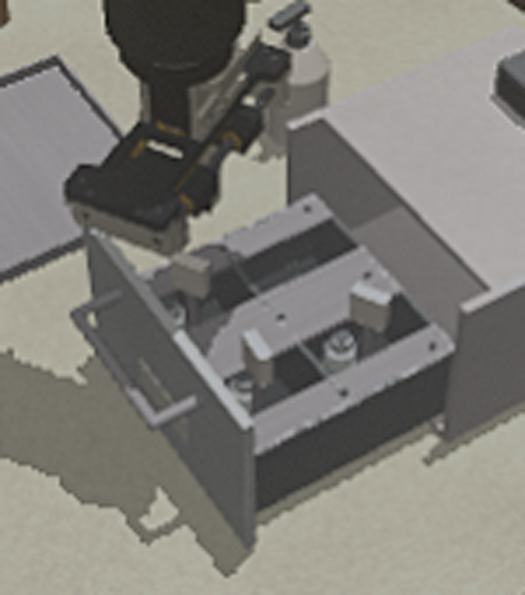

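View pics/A1w.png

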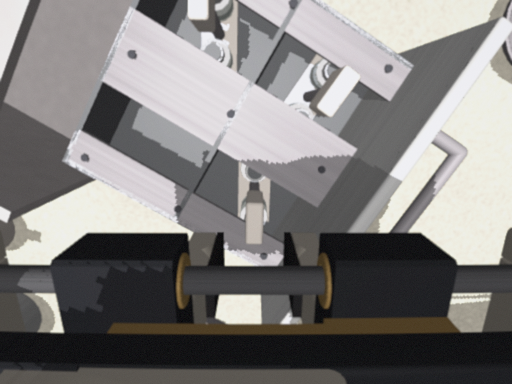

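Tab A at (255,220), parallel to image vertical and centred between the fingers (222–287). Descend and grip.

```bash
python3 -m handwheel '[1,0,0,0, 2,0,0,0, 3.5,0,0,0, 5,0,0,0, 6.2,0,0,0, 7,0,0,0, 7.2,0,0,0, 7.2,0,0,0, 7.2,0,0,0, 7.2,0,0,0]' 3.2 15
python3 -m handwheel '[0,0,0,0, 0,0,0,0, 0,0,0,0, 0,0,0,0, 0,0,0,0, 0,0,0,0, 0,0,0,0, -0.1,0,0,0, -0.2,0,0,0, -0.4,0,0,0]' 0 20
python3 - <<'E'
from h import *
s,Rt=fk();print(s["joints"].round(1),s["tcp_pos"],Rt.round(3),s["contact_force"])
c=cams.capture("side"); crop("A2",c,180,120,330,290,3.5)
print(totool([.5164,.0571,.112]))
E
```

```text
time_s: 19.85
tcp_pos: [0.5166, 0.0584, 0.1085]
eef_rot: [-178.1, 90.0, 27.2]
contact_force: [0.5, -1.4, 0.7]
gripper_width: 0.0319
time_s: 21.1
tcp_pos: [0.5163, 0.0582, 0.112]
eef_rot: [-4.7, 90.0, -159.3]
contact_force: [-0.1, 0.0, 0.3]
gripper_width: 0.012
[ 28.1  12.2 -27.6  -0.  -50.2  -2.7] [0.51626982 0.05821998 0.11203158] [[-0.     0.428 -0.904]
 [-0.    -0.904 -0.428]
 [-1.    -0.     0.   ]] [-0.13637223  0.00672869  0.28569966]
[0.03568848 0.10385638 0.05399474]
```

View pics/A2.png

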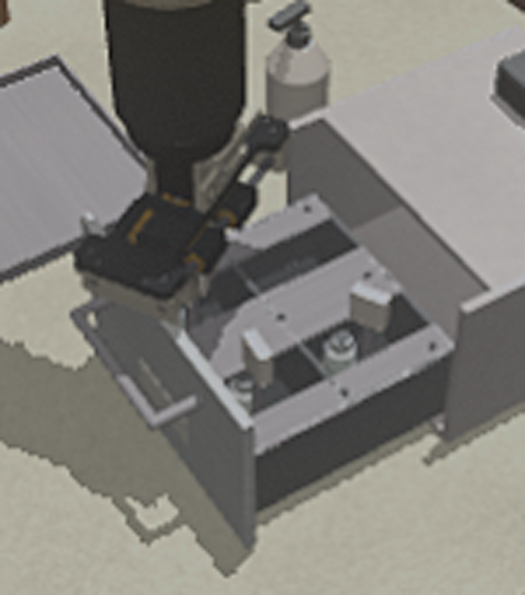

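```bash
python3 -m handwheel '[0,0.1,0,-6, 0,0.1,0,-13, 0,0.1,0,-20, 0,0.1,0,-28, 0,0.1,0,-36, 0,0.1,0,-44, 0,0.1,0,-51, 0,0.1,0,-56, 0,0.1,0,-58.7, 0,0.1,0,-58.7]'
python3 -m handwheel '[0,0,0,0, -0.5,0,0,0, -1,0,0,0, -1.5,0,0,0, -2,0,0,0, -2.5,0,0,0, -3,0,0,0, -3,0,0,0, -3,0,0,0, -3,0,0,0]'
python3 - <<'E'
from h import *
s,Rt=fk();print(s["joints"].round(1),s["tcp_pos"],Rt.round(3),s["contact_force"])
c=cams.capture("wrist"); save("A3",c["image"])
E
```

```text
time_s: 22.4
tcp_pos: [0.5168, 0.0574, 0.1121]
eef_rot: [135.5, 90.0, 39.6]
contact_force: [-0.0, 0.0, -0.6]
gripper_width: 0.0121
time_s: 23.65
tcp_pos: [0.5166, 0.0573, 0.1418]
eef_rot: [-58.1, 90.0, -154.0]
contact_force: [-0.3, -0.2, -1.3]
gripper_width: 0.0124
[ 28.   10.3 -25.5  -0.  -54.3  56.1] [0.51664855 0.0573048  0.14183915] [[-0.     0.995 -0.103]
 [-0.    -0.103 -0.995]
 [-1.    -0.     0.   ]] [-0.28088239 -0.19448599 -1.31199063]
```

View pics/A3.png

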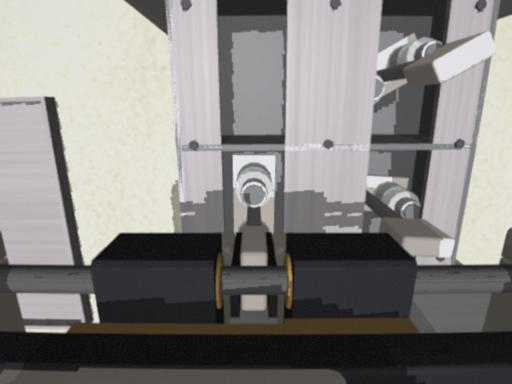

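A is turned square, centred in the opening (base 233–275 in opening 222–285), no contact force. Lift out and carry to the tray.

```bash
python3 -m handwheel '[-2,0,0,0, -4,0,0,0, -6,0,0,0, -8,0,0,0, -10,0,0,0, -12,0,0,0, -13,0,-1,0, -13,-1,-5,0, -13,-1.5,-9,0, -13,-2,-13,0]'
python3 -m handwheel '[0,-0.3,-4,0, 0,-0.6,-8,0, 0,-1,-12,0, 0,-1.5,-16,0, 0,-2,-20,0, 0,-2.2,-22.5,0, 0,-2.2,-23.3,0, 0,-2.2,-23.3,0, 0,-2.2,-23.3,0, 0,-2.2,-23.3,0]'
python3 - <<'E'
from h import *
s,Rt=fk();print(s["joints"].round(1),s["tcp_pos"],Rt.round(3),s["contact_force"],s["gripper_width"])
c=cams.capture("wrist"); save("A4",c["image"])
c=cams.capture("side"); save("A4s",c["image"])
print(totool([.512,.423,.093]))
E
```

```text
time_s: 24.95
tcp_pos: [0.5099, 0.1904, 0.2716]
eef_rot: [-72.4, 90.0, -168.4]
contact_force: [0.8, 0.3, -0.1]
gripper_width: 0.0116
time_s: 26.2
tcp_pos: [0.5128, 0.4219, 0.2726]
eef_rot: [150.3, 90.0, 54.3]
contact_force: [-0.3, -0.0, 0.1]
gripper_width: 0.0118
[ 56.2  18.2   3.2   0.  -75.   27.8] [0.51277507 0.42193437 0.27255836] [[ 0.     0.995 -0.104]
 [ 0.    -0.104 -0.995]
 [-1.     0.    -0.001]] [-0.26416033 -0.0371189   0.05475689] 0.01176500177445882
[17.95128313 -0.08677652 -0.06784817]
```

View pics/A4.png

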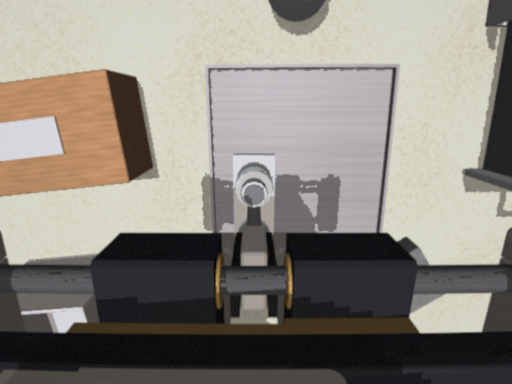

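View pics/A4s.png

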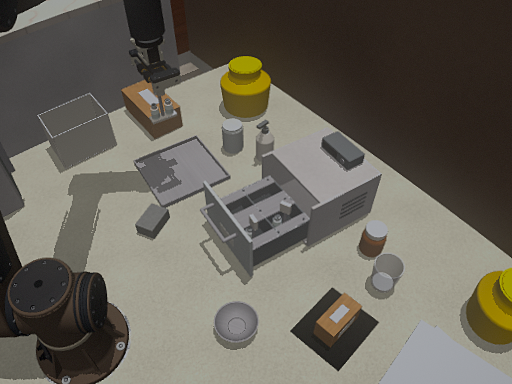

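```bash
python3 - <<'E'
from h import *
c=cams.capture("wrist")
P=onz(c,[(207,67),(397,66),(212,160),(388,190),(382,235)],.016);print(P)
E
```

```text
[[0.6389895  0.46602407 0.016     ]
 [0.61673102 0.23389324 0.016     ]
 [0.52455558 0.47579337 0.016     ]
 [0.45925622 0.24392442 0.016     ]
 [0.39373434 0.25150745 0.016     ]]
```

Tray edges agree with the first measurement within ~5 mm; spot is well inside. Lower A.

```bash
python3 -m handwheel '[3,0,0,0, 6,0,0,0, 9,0,0,0, 12,0,0,0, 14.5,0,0,0, 16.2,0,0,0, 17.2,0,0,0, 17.7,0,0,0, 18,0,0,0, 18,0,0,0]'
python3 -m handwheel '[0.05,0,0,0, 0.05,0,0,0, 0,0,0,0, 0,0,0,0, 0,0,0,0, 0,0,0,0, -0.5,0,0,0, -3,0,0,0, -7,0,0,0, -12,0,0,0]' 3 20
python3 - <<'E'
from h import *
s,Rt=fk();print(s["joints"].round(1),s["tcp_pos"],Rt.round(3),s["contact_force"],s["gripper_width"])
c=cams.capture("wrist"); save("A5",c["image"])
c=cams.capture("side"); crop("A5s",c,110,60,250,230,3.4)
c=cams.capture("scene"); save("A5c",c["image"])
E
```

```text
time_s: 27.6
tcp_pos: [0.5128, 0.423, 0.0925]
eef_rot: [143.3, 90.0, 47.3]
contact_force: [0.9, 0.5, -2.1]
gripper_width: 0.0121
time_s: 28.85
tcp_pos: [0.5122, 0.4223, 0.2127]
eef_rot: [-31.4, 89.9, -127.4]
contact_force: [0.7, 0.5, 0.6]
gripper_width: 0.0301
[ 56.3  20.   -1.9  -0.  -68.2  27.8] [0.5121818  0.42229487 0.2127454 ] [[-0.001  0.995 -0.103]
 [-0.001 -0.103 -0.995]
 [-1.    -0.001  0.002]] [0.71642776 0.54924584 0.57287464] 0.030146925531473603
```

View pics/A5.png

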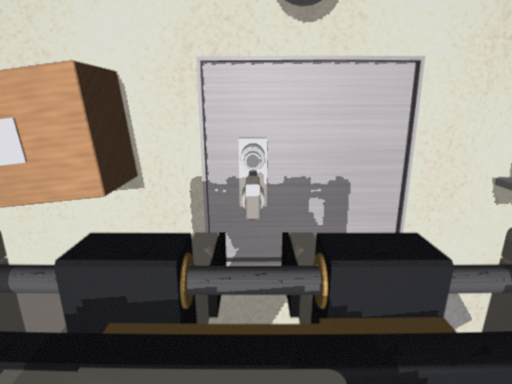

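View pics/A5s.png

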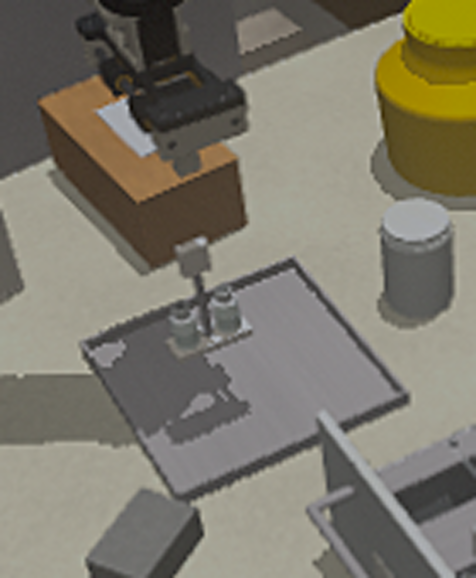

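A stands upright on the tray. Next B (right front).

```bash
python3 -m handwheel '[-1,0.5,3,0, -1,1,8,10, -1,1.5,13,20, -1,2,18,30, -1,2.5,23,40, -1,3,28,50, -1,3.5,33,60, -1,4,38,70, -1,4.2,42,80, -1,4.3,44,90]' 3.2 15
python3 - <<'E'
from h import *
s,Rt=fk();print(s["joints"].round(1),s["tcp_pos"],s["qd"].round(),Rt.round(3)); print(totool([.5074,-.038,.18]),np.degrees(np.arctan2(Rt[1,2],Rt[0,2])))
E
```

```text
time_s: 30.25
tcp_pos: [0.5084, -0.0221, 0.2216]
eef_rot: [22.2, 89.9, -164.2]
contact_force: [0.6, 0.2, 1.1]
gripper_width: 0.0321
[ 19.7   5.  -20.3  -0.  -64.7 -26. ] [ 0.50839464 -0.02207461  0.22163588] [-17.  -0.  -0.  -0.   0. -63.] [[-0.001 -0.111 -0.994]
 [-0.    -0.994  0.111]
 [-1.     0.     0.001]]
[ 4.16421637  1.59184538 -0.08291136] 173.61264438713974
```

```bash
python3 -m handwheel '[0,0.8,0,4, 1,1.6,0,4, 2,1.6,0,4, 3,1.6,0,4, 4,1.6,0,4, 4,1.6,0,4, 4,1.6,0,4, 4,1.6,0,4, 4,1.6,0,4, 4,1.6,0,4]' 3.2 15
python3 - <<'E'
from h import *
s,Rt=fk();print(s["joints"].round(1),s["tcp_pos"],s["qd"].round(),Rt.round(3)); print(totool([.5074,-.038,.108]),np.degrees(np.arctan2(Rt[1,2],Rt[0,2])))
c=cams.capture("wrist"); save("B1",c["image"])
c=cams.capture("side"); crop("B1s",c,180,120,330,290,3.5)
E
```

```text
time_s: 31.5
tcp_pos: [0.5083, -0.0352, 0.1823]
eef_rot: [-153.3, 90.0, 16.8]
contact_force: [0.2, 0.4, -0.5]
gripper_width: 0.0322
[ 18.2   6.9 -23.6   0.  -59.4 -28.1] [ 0.50826495 -0.03521854  0.18225871] [-0. -0. -0. -0. -0.  0.] [[ 0.    -0.173 -0.985]
 [ 0.    -0.985  0.173]
 [-1.    -0.    -0.   ]]
[7.42580565 0.29021743 0.03983562] 170.0661661043528
```

View pics/B1.png

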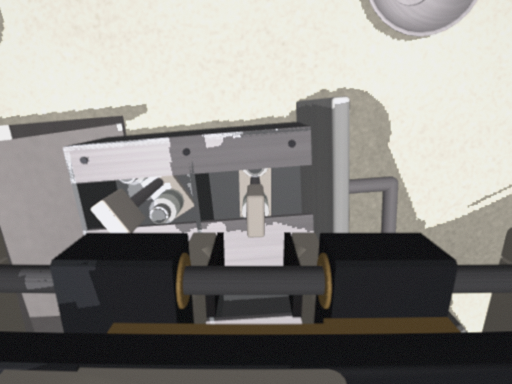

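View pics/B1s.png

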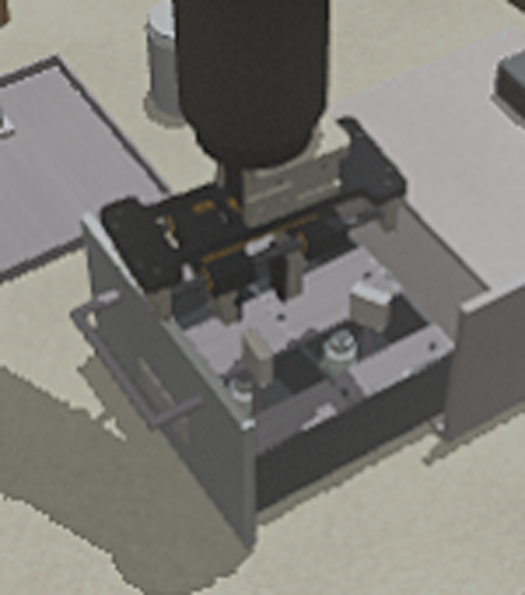

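Tab B at (256,210), aligned; needs +0.3 cm along tool y, as computed.

```bash
python3 -m handwheel '[0.5,0.3,0,0, 2,0.3,0,0, 3.5,0.3,0,0, 5,0.3,0,0, 6.4,0.3,0,0, 7.2,0.3,0,0, 7.4,0.3,0,0, 7.4,0.3,0,0, 7.4,0.3,0,0, 7.4,0.3,0,0]' 3.2 15
python3 -m handwheel '[0,0,0,0, 0,0,0,0, 0,0,0,0, 0,0,0,0, 0,0,0,0, 0,0,0,0, 0,0,0,0, -0.1,0,0,0, -0.2,0,0,0, -0.4,0,0,0]' 0 20
python3 - <<'E'
from h import *
s,Rt=fk();print(s["joints"].round(1),s["tcp_pos"],s["contact_force"])
print(totool([.5061,-.0403,.112]),np.degrees(np.arctan2(Rt[1,2],Rt[0,2])))
E
```

```text
time_s: 32.85
tcp_pos: [0.5079, -0.0381, 0.1085]
eef_rot: [-154.8, 90.0, 15.2]
contact_force: [-0.4, 0.1, -0.1]
gripper_width: 0.0322
time_s: 34.1
tcp_pos: [0.5076, -0.0382, 0.1121]
eef_rot: [26.3, 90.0, -163.6]
contact_force: [0.4, -0.1, -1.2]
gripper_width: 0.0119
[ 17.8  11.2 -28.9  -0.  -49.9 -27.8] [ 0.50757356 -0.03820729  0.1120644 ] [ 0.42351904 -0.10846195 -1.19662728]
[0.00649386 0.2315524  0.10904489] 170.06644197799574
```

Gripped (12 mm). Centre on the compartment while turning −94°.

```bash
python3 -m handwheel '[0,0.1,0.05,-2, 0,0.2,0.1,-11, 0,0.2,0.1,-21, 0,0.2,0.1,-31, 0,0.2,0.1,-41, 0,0.2,0.1,-51, 0,0.2,0.1,-61, 0,0.2,0.1,-71, 0,0.2,0.1,-81, 0,0.2,0.1,-90]'
python3 -m handwheel '[0,0,0,-4, 0,0,0,-4, 0,0,0,-4, -0.5,0,0,-4, -1,0,0,-4, -1.5,0,0,-4, -2,0,0,-4, -2.5,0,0,-4, -3,0,0,-4, -3,0,0,-4]'
python3 - <<'E'
from h import *
s,Rt=fk();print(s["joints"].round(1),s["tcp_pos"],Rt.round(3),s["contact_force"])
c=cams.capture("wrist"); save("B3",c["image"])
E
```

```text
time_s: 35.35
tcp_pos: [0.5063, -0.04, 0.112]
eef_rot: [-164.8, 90.0, 95.6]
contact_force: [0.1, 0.7, -1.1]
gripper_width: 0.0118
time_s: 36.6
tcp_pos: [0.5066, -0.0399, 0.1425]
eef_rot: [109.0, 90.0, 13.0]
contact_force: [-0.3, 0.3, -1.0]
gripper_width: 0.012
[ 17.7   9.1 -26.9   0.  -54.   66.4] [ 0.50663042 -0.03991515  0.14253006] [[ 0.001  0.995 -0.103]
 [ 0.    -0.103 -0.995]
 [-1.     0.001 -0.   ]] [-0.31738273  0.27546762 -0.98812655]
```

View pics/B3.png

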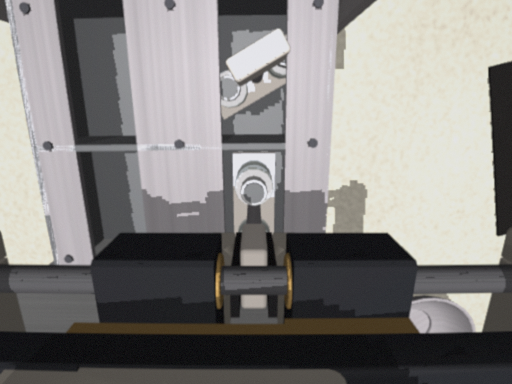

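B is centred in its opening. Lift and carry to the tray middle.

```bash
python3 -m handwheel '[-2,0,0,0, -4,0,0,0, -6,0,0,0, -8,0,0,0, -10,0,0,0, -12,0,0,0, -13,0,-1,0, -13,-1,-5,0, -13,-1.5,-9,0, -13,-2,-13,0]'
python3 -m handwheel '[0,-0.3,-4,0, 0,-0.6,-8,0, 0,-1,-12,0, 0,-1.5,-16,0, 0,-2,-20,0, 0,-2.1,-24,0, 0,-2.1,-26,0, 0,-2.1,-26.6,0, 0,-2.1,-26.6,0, 0,-2.1,-26.6,0]'
python3 - <<'E'
from h import *
s,Rt=fk();print(s["joints"].round(1),s["tcp_pos"],Rt.round(3),s["contact_force"],s["gripper_width"])
print(totool([.506,.358,.093]))
c=cams.capture("wrist"); save("B4",c["image"])
E
```

```text
time_s: 37.9
tcp_pos: [0.4994, 0.093, 0.2716]
eef_rot: [-81.0, 90.0, -177.0]
contact_force: [0.4, 0.5, -0.2]
gripper_width: 0.0117
time_s: 39.15
tcp_pos: [0.5065, 0.3573, 0.2722]
eef_rot: [-168.9, 90.0, 95.1]
contact_force: [-0.4, 0.7, -1.3]
gripper_width: 0.0117
[ 53.2  14.   -2.6  -0.  -73.4  30.8] [0.50647869 0.35727538 0.27224556] [[-0.     0.995 -0.104]
 [ 0.    -0.104 -0.995]
 [-1.    -0.    -0.   ]] [-0.37813496  0.66759261 -1.34899298] 0.011657252948667794
[17.92456075 -0.05492134 -0.06590001]
```

View pics/B4.png

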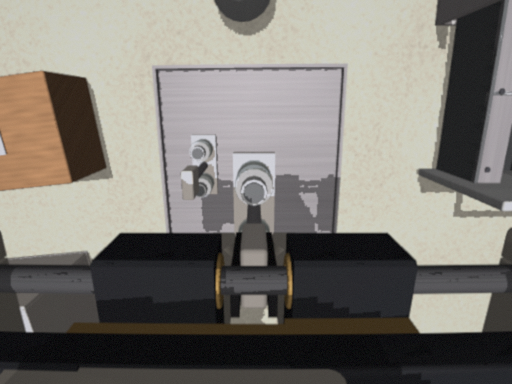

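B is over the tray middle; A stands at (202,170), clear. Lower and release.

```bash
python3 -m handwheel '[3,0,0,0, 6,0,0,0, 9,0,0,0, 12,0,0,0, 14.5,0,0,0, 16.2,0,0,0, 17.2,0,0,0, 17.7,0,0,0, 18,0,0,0, 18,0,0,0]'
python3 -m handwheel '[0.05,0,0,0, 0.05,0,0,0, 0,0,0,0, 0,0,0,0, 0,0,0,0, 0,0,0,0, -0.5,0,0,0, -3,0,0,0, -7,0,0,0, -12,0,0,0]' 3 20
python3 - <<'E'
from h import *
s,Rt=fk();print(s["tcp_pos"],s["contact_force"],s["gripper_width"])
c=cams.capture("wrist"); save("B5",c["image"])
print(totool([.6034,-.0516,.2]))
E
```

```text
time_s: 40.45
tcp_pos: [0.5067, 0.3583, 0.0924]
eef_rot: [143.5, 90.0, 47.6]
contact_force: [0.1, -0.1, -1.0]
gripper_width: 0.0117
time_s: 41.7
tcp_pos: [0.5061, 0.3577, 0.2128]
eef_rot: [-34.9, 89.9, -130.9]
contact_force: [0.8, 0.7, -0.3]
gripper_width: 0.0293
[0.50607914 0.35766696 0.21282516] [ 0.78055595  0.68472066 -0.31019754] 0.029339452356390777
[ 1.98318862 13.57254235 39.96735277]
```

View pics/B5.png

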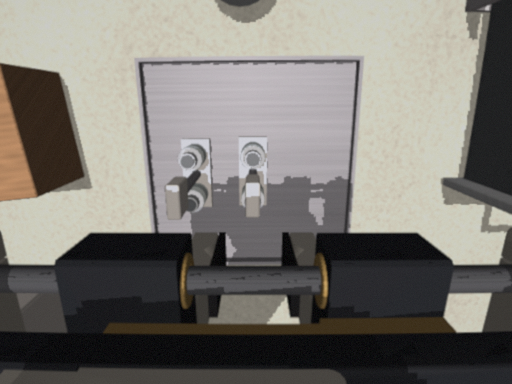

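```bash
python3 -m handwheel '[-1,1,3,0, -1,2,7,5, -1,4,12,11, -1,6,17,18, -1,8,22,25, -1,9,27,32, -1,11,31,40, -1,12,35,48, -1,13,38,55, -1,13.5,40,60]' 3.2 15
python3 -m handwheel '[0,0,0,0, 0,0,0,0, 1,0,0,0, 2,0,0,0, 3,0,0,0, 4,0,0,0, 4,0,0,0, 4,0,0,0, 4,0,0,0, 4,0,0,0]'
python3 - <<'E'
from h import *
s,Rt=fk();print(s["joints"].round(1),s["tcp_pos"],s["qd"].round(),Rt.round(3)); print(totool([.6034,-.0516,.11]),np.degrees(np.arctan2(Rt[1,2],Rt[0,2])))
c=cams.capture("wrist"); save("C1",c["image"])
c=cams.capture("side"); crop("C1s",c,180,120,330,290,3.5)
E
```

```text
time_s: 43.0
tcp_pos: [0.5996, -0.0553, 0.2222]
eef_rot: [152.4, 90.0, -3.8]
contact_force: [-0.2, 0.7, 0.3]
gripper_width: 0.0317
time_s: 44.25
tcp_pos: [0.5996, -0.0537, 0.1824]
eef_rot: [168.4, 90.0, 12.5]
contact_force: [0.9, -0.1, 0.2]
gripper_width: 0.0319
[ 13.5  15.5 -12.5   0.  -61.9  10.6] [ 0.59959037 -0.05368767  0.18243463] [-0.  0. -0. -0.  0. -0.] [[ 0.001  0.408 -0.913]
 [ 0.    -0.913 -0.408]
 [-1.     0.    -0.001]]
[ 7.24374315 -0.03629021 -0.42817682] -155.93874423738828
```

View pics/C1.png

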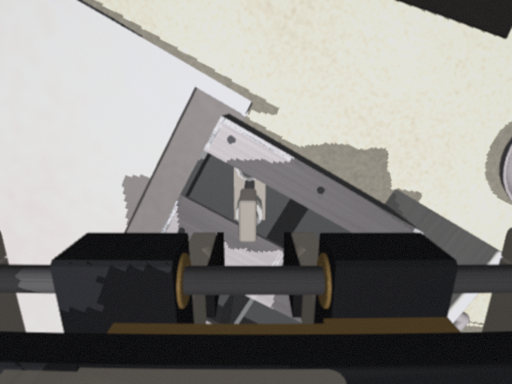

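View pics/C1s.png

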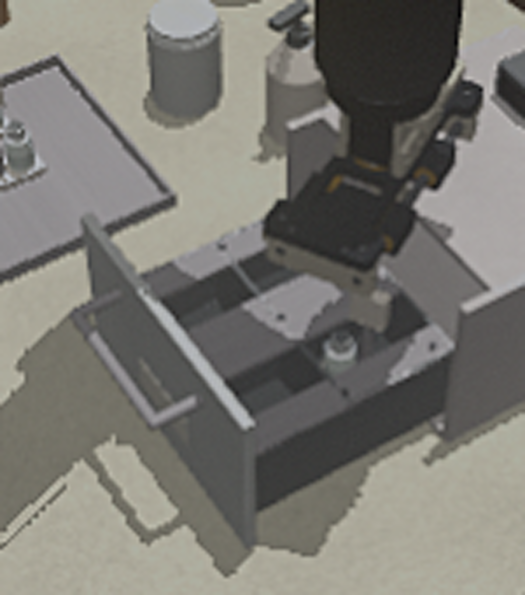

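Tab C at (247,213), aligned, slightly left – matches the computed −0.43 cm along tool z.

```bash
python3 -m handwheel '[0.5,0,-0.4,0, 2,0,-0.4,0, 3.5,0,-0.4,0, 5,0,-0.4,0, 6.4,0,-0.4,0, 7,0,-0.4,0, 7.2,0,-0.4,0, 7.2,0,-0.4,0, 7.2,0,-0.4,0, 7.2,0,-0.4,0]' 3.2 15
python3 -m handwheel '[0,0,0,0, 0,0,0,0, 0,0,0,0, 0,0,0,0, 0,0,0,0, 0,0,0,0, 0,0,0,0, -0.1,0,0,0, -0.2,0,0,0, -0.4,0,0,0]' 0 20
python3 - <<'E'
from h import *
s,Rt=fk();print(s["joints"].round(1),s["tcp_pos"],s["contact_force"])
print(totool([.6035,-.0507,.114]),np.degrees(np.arctan2(Rt[1,2],Rt[0,2])))
E
```

```text
time_s: 45.6
tcp_pos: [0.6033, -0.052, 0.1105]
eef_rot: [166.6, 90.0, 10.7]
contact_force: [0.3, 0.2, 0.5]
gripper_width: 0.032
time_s: 46.85
tcp_pos: [0.603, -0.0521, 0.114]
eef_rot: [-14.5, 90.0, -170.4]
contact_force: [-0.0, 0.1, -0.5]
gripper_width: 0.0118
[ 13.5  19.4 -16.8  -0.  -53.8  10.5] [ 0.60295939 -0.05209798  0.11403036] [-0.00222834  0.11248826 -0.45130292]
[ 0.00301271 -0.10560734 -0.10636325] -155.93777841157222
```

```bash
python3 -m handwheel '[0,-0.1,-0.1,-6, 0,-0.1,-0.1,-13, 0,-0.1,-0.1,-20, 0,-0.1,-0.1,-28, 0,-0.1,-0.1,-36, 0,-0.1,-0.1,-44, 0,-0.1,-0.1,-52, 0,-0.1,-0.1,-57, 0,-0.1,-0.1,-60, 0,-0.1,-0.1,-60]'
python3 -m handwheel '[0,0,0,0, -0.5,0,0,0, -1,0,0,0, -1.5,0,0,0, -2,0,0,0, -2.5,0,0,0, -3,0,0,0, -3,0,0,0, -3,0,0,0, -3,0,0,0]'
python3 - <<'E'
from h import *
s,Rt=fk();print(s["joints"].round(1),s["tcp_pos"],Rt.round(3),s["contact_force"])
c=cams.capture("wrist"); save("C3",c["image"])
print(totool([.6035,-.0507,.144]),totool([.500,.293,.27]))
E
```

```text
time_s: 48.1
tcp_pos: [0.6036, -0.0507, 0.1142]
eef_rot: [90.0, 90.0, -6.0]
contact_force: [-0.2, -0.3, -1.5]
gripper_width: 0.0118
time_s: 49.35
tcp_pos: [0.6034, -0.0507, 0.1438]
eef_rot: [-77.3, 90.0, -173.3]
contact_force: [0.4, 0.3, -1.4]
gripper_width: 0.012
[ 13.7  17.8 -14.8  -0.  -57.4  70.4] [ 0.60340296 -0.0507467   0.14381038] [[-0.     0.995 -0.103]
 [-0.    -0.103 -0.995]
 [-1.    -0.     0.   ]] [ 0.38485983  0.28819105 -1.43839987]
[-0.01844969  0.00530976 -0.00681547] [-12.61668446 -13.84949418 -33.120382  ]
```

View pics/C3.png

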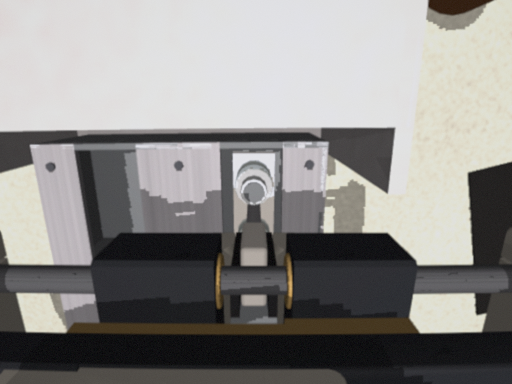

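C is centred in its opening (base 233–275 in 221–284). Lift and carry.

```bash
python3 -m handwheel '[-2,0,0,0, -4,0,0,0, -6,0,0,0, -8,0,0,0, -10,0,0,0, -12,0,0,0, -13,0,-1,0, -13,-2,-4,0, -13,-4,-8,0, -13,-6,-12,0]'
python3 -m handwheel '[0,-1.5,-4,0, 0,-3,-8,0, 0,-4.5,-12,0, 0,-6,-16,0, 0,-7.3,-19,0, 0,-7.8,-20.7,0, 0,-7.8,-21.1,0, 0,-7.8,-21.1,0, 0,-7.8,-21.1,0, 0,-7.8,-21.1,0]'
python3 - <<'E'
from h import *
s,Rt=fk();print(s["joints"].round(1),s["tcp_pos"],Rt.round(3),s["contact_force"],s["gripper_width"])
print(totool([.500,.293,.095]))
c=cams.capture("wrist"); save("C4",c["image"])
E
```

```text
time_s: 50.65
tcp_pos: [0.5555, 0.0763, 0.2735]
eef_rot: [-80.5, 90.0, -176.5]
contact_force: [-0.3, 0.2, -0.2]
gripper_width: 0.0115
time_s: 51.9
tcp_pos: [0.5008, 0.292, 0.2742]
eef_rot: [147.3, 90.0, 51.3]
contact_force: [0.1, -0.0, -1.4]
gripper_width: 0.0117
[ 49.6  10.   -7.4  -0.  -72.5  34.4] [0.50078357 0.29204149 0.27417657] [[ 0.     0.995 -0.104]
 [ 0.    -0.104 -0.995]
 [-1.     0.    -0.   ]] [ 0.08383667 -0.0189612  -1.41468869] 0.011707620576377172
[17.91766076 -0.08927905 -0.0850569 ]
```

View pics/C4.png

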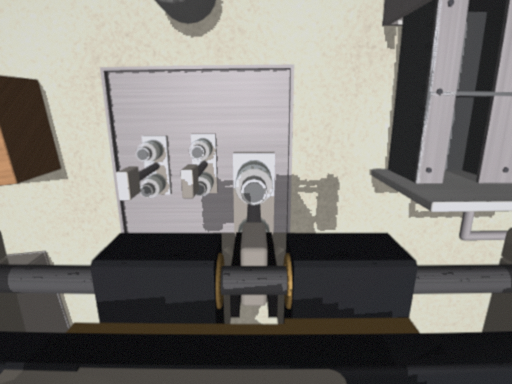

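```bash
python3 -m handwheel '[3,0,0,0, 6,0,0,0, 9,0,0,0, 12,0,0,0, 14.5,0,0,0, 16.2,0,0,0, 17.2,0,0,0, 17.7,0,0,0, 18,0,0,0, 18,0,0,0]'
python3 -m handwheel '[0.05,0,0,0, 0.05,0,0,0, 0,0,0,0, 0,0,0,0, 0,0,0,0, 0,0,0,0, -0.5,0,0,0, -3,0,0,0, -7,0,0,0, -12,0,0,0]' 3 20
python3 - <<'E'
from h import *
s,Rt=fk();print(s["tcp_pos"],s["contact_force"],s["gripper_width"])
c=cams.capture("wrist"); save("C5",c["image"])
c=cams.capture("scene"); save("C5c",c["image"])
c=cams.capture("side"); save("C5s",c["image"])
print(totool([.4165,.0185,.2]))
E
```

```text
time_s: 53.2
tcp_pos: [0.5007, 0.293, 0.0944]
eef_rot: [139.1, 90.0, 43.2]
contact_force: [0.1, 1.5, -1.5]
gripper_width: 0.0119
time_s: 54.45
tcp_pos: [0.5001, 0.2923, 0.2149]
eef_rot: [-37.1, 89.9, -133.0]
contact_force: [1.3, 0.9, -0.3]
gripper_width: 0.0299
[0.50007842 0.29230766 0.21487562] [ 1.32352091  0.89460948 -0.258054  ] 0.029878382530580772
[ 1.60315257 -5.65499962 28.28516371]
```

View pics/C5.png

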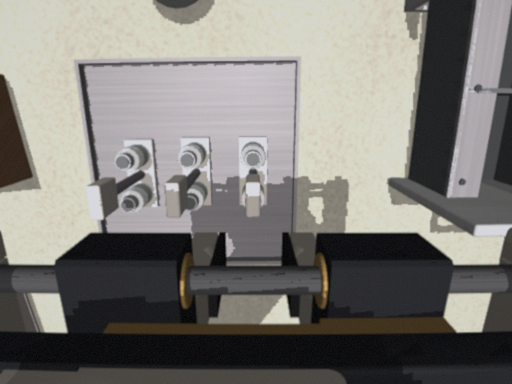

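View pics/C5s.png

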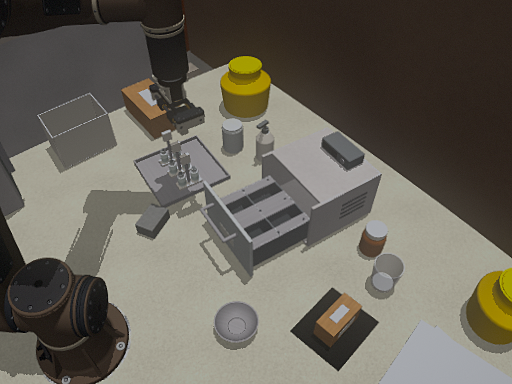

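View pics/C5c.png

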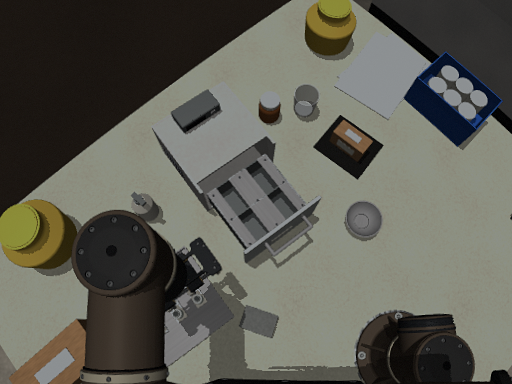

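All three stand in the tray, the drawer is empty and the swab box sits on its mat. Now back to the handle.

```bash
python3 -m handwheel '[0,-0.5,2,9, 0,-1,5,18, 0,-2,8.5,27, 0,-2.5,12,36, 0,-3,15.5,45, 0,-3.5,19,54, 0,-4,22.5,63, 0,-5,25.5,72, 0,-5.5,27.5,81, 0,-5.6,28.4,90]' 2.4 20
python3 -m handwheel '[0,0,0,0, 0,0,0,0, 0,0,0,0, 0,0,0,0, 0,0,0,0, 0,0,0,0, 0,0,0,0, 0,0,0,0, 0,0,0,0, 0,0,0,0]'
python3 - <<'E'
from h import *
s,Rt=fk();print(s["joints"].round(1),s["tcp_pos"],Rt.round(3),s["contact_force"],s["gripper_width"])
print(totool([.4167,.0171,.1105]))
c=cams.capture("wrist"); save("D1",c["image"])
E
```

```text
time_s: 55.85
tcp_pos: [0.4145, 0.015, 0.2136]
eef_rot: [9.2, 90.0, -177.1]
contact_force: [-0.4, 0.4, 0.5]
gripper_width: 0.024
time_s: 57.1
tcp_pos: [0.4155, 0.0161, 0.2141]
eef_rot: [-131.4, 90.0, 42.7]
contact_force: [1.2, -0.2, -1.0]
gripper_width: 0.0243
[ 29.7  -4.4 -30.9  -0.  -63.5 -35.6] [0.41547387 0.01605973 0.2140649 ] [[ 0.    -0.103 -0.995]
 [ 0.    -0.995  0.103]
 [-1.    -0.    -0.   ]] [ 1.24955388 -0.22275487 -1.01109252] 0.024272435797661814
[10.35649248 -0.11602068 -0.11108951]
```

View pics/D1.png

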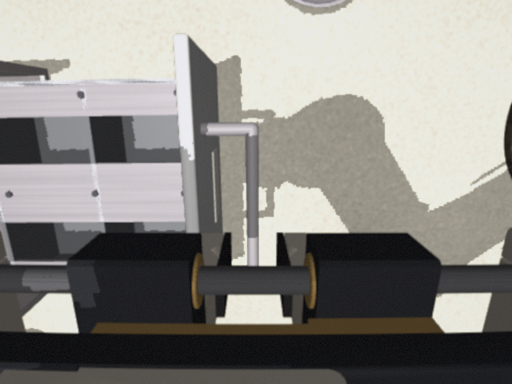

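Bar at column ≈252, between the fingers (222–287). Descend, grip, push in.

```bash
python3 -m handwheel '[1,-0.1,-0.1,0, 3,-0.1,-0.1,0, 5,-0.1,-0.1,0, 7,-0.1,-0.1,0, 8.5,-0.1,-0.1,0, 9.7,-0.1,-0.1,0, 10.3,-0.1,-0.1,0, 10.35,-0.1,-0.1,0, 10.35,-0.1,-0.1,0, 10.35,-0.1,-0.1,0]' 2.4 20
python3 -m handwheel '[0,0,0,0, 0,0,0,0, 0,0,0,0, 0,0,0,0, 0,0,0,0, 0,0,0,0, 0,0,0,0, 0,0,0,0, 0,0,0,0, 0,0,0,0]' 0 30
python3 -m handwheel '[0,0,-1,0, 0,0,-3,0, 0,0,-5,0, 0,0,-7,0, 0,0,-9,0, 0,0,-11,0, 0,0,-13,0, 0,0,-15,0, 0,0,-16.5,0, 0,0,-17.3,0]'
python3 -m handwheel '[0,0,-0.3,0, 0,0,-0.5,0, 0,0,-0.7,0, 0,0,-0.8,0, 0,0,-0.9,0, 0,0,-1,0, 0,0,-1.1,0, 0,0,-1.1,0, 0,0,-1.1,0, 0,0,-1.1,0]'
python3 - <<'E'
from h import *
s,Rt=fk();print(s["tcp_pos"],Rt.round(3),s["contact_force"],s["gripper_width"])
E
```

```text
time_s: 58.4
tcp_pos: [0.4169, 0.0171, 0.111]
eef_rot: [-147.8, 89.9, 26.2]
contact_force: [-0.6, -1.3, -0.2]
gripper_width: 0.0239
time_s: 59.65
tcp_pos: [0.4167, 0.017, 0.1107]
eef_rot: [-162.1, 90.0, 11.9]
contact_force: [0.8, -0.5, 3.6]
gripper_width: 0.0091
time_s: 60.9
tcp_pos: [0.5895, 0.0002, 0.1107]
eef_rot: [-103.9, 89.9, 70.2]
contact_force: [-3.1, 7.3, 8.4]
gripper_width: 0.0089
time_s: 62.15
tcp_pos: [0.596, -0.0005, 0.1106]
eef_rot: [-10.9, 89.7, 163.1]
contact_force: [-16.6, 11.7, 17.9]
gripper_width: 0.0088
[ 5.95982469e-01 -5.00973568e-04  1.10625986e-01] [[-0.006 -0.104 -0.995]
 [ 0.002 -0.995  0.104]
 [-1.    -0.001  0.006]] [-16.57785797  11.70097792  17.90897893] 0.008834933092197355
```

Handle is back at its exact initial position (0.5960, −0.0005) with 17 N push-back: shut. Release and withdraw.

```bash
python3 -m handwheel '[0,0,0.1,0, 0,0,0.2,0, 0,0,0.2,0, 0,0,0.2,0, -1,0,0.2,0, -4,0,0.2,0, -8,0,0.2,0, -11,0,0.2,0, -12,-2,3,0, -12,-4,6,0]' 2.4 20
python3 -m handwheel '[0,-1,2,0, 0,-3,4,0, 0,-6,6,0, 0,-9,8,0, 0,-12,8,0, 0,-15,8,0, 0,-18,8,0, 0,-20,8,0, 0,-20,8,0, 0,-20,8,0]' 2.4 20
python3 - <<'E'
from h import *
import pickle
s,Rt=fk();print(s["tcp_pos"])
for n in ["scene","side","wrist"]:
    c=cams.capture(n); save("F_"+n,c["image"]); pickle.dump(c,open(f"F_{n}.pkl","wb"))
E
```

```text
time_s: 63.4
tcp_pos: [0.5442, 0.0443, 0.2323]
eef_rot: [-155.7, 89.9, 18.3]
contact_force: [-0.3, 0.1, -0.2]
gripper_width: 0.0241
time_s: 64.65
tcp_pos: [0.485, 0.2506, 0.2306]
eef_rot: [51.8, 90.0, -134.1]
contact_force: [0.5, -0.3, -0.2]
gripper_width: 0.0243
[0.48499532 0.25060166 0.23062454]
```

View pics/F_scene.png

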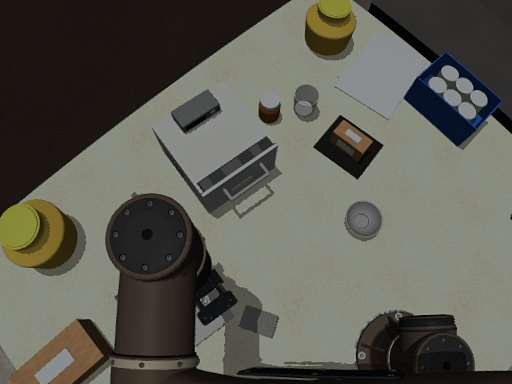

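View pics/F_side.png

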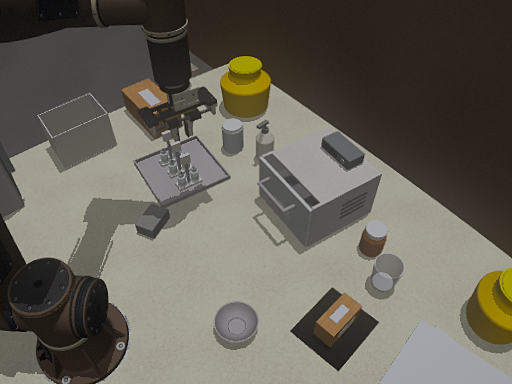

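Drawer shut, three carriers upright in the tray, box on its mat. Compare numerically with earlier pictures.

```bash
python3 - <<'E'
from h import *
import pickle
c=pickle.load(open("F_scene.pkl","rb")); a=pickle.load(open("s0.pkl","rb"))
g=lambda c:cv2.cvtColor(c["image"],cv2.COLOR_RGB2GRAY).astype(np.float32)
for n,(x0,y0,x1,y1) in dict(dish=(340,195,390,245),jar=(250,85,290,130),beaker=(290,80,325,120),card=(236,303,282,340),panel=(200,140,285,215)).items():
    r=cv2.phaseCorrelate(g(a)[y0:y1,x0:x1].copy(),g(c)[y0:y1,x0:x1].copy()); print(n,np.round(r[0],2),round(r[1],2))
u=pickle.load(open("u_side.pkl","rb")); f=pickle.load(open("F_side.pkl","rb"))
for n,(x0,y0,x1,y1) in dict(swab=(290,285,380,370),jarbeak=(350,215,410,295),dish=(210,295,262,345)).items():
    r=cv2.phaseCorrelate(g(u)[y0:y1,x0:x1].copy(),g(f)[y0:y1,x0:x1].copy()); print(n,np.round(r[0],2),round(r[1],2))
im=f["image"]; crop("Fz",f,290,280,390,375,5)
print("swab label side",onz(f,[(340,313)],.068))
E
```

```text
dish [-0.02 -0.02] 1.0
jar [-0.02  0.52] 1.0
beaker [ 0.03 -0.04] 1.0
card [0.77 0.23] 0.6
panel [-0.06  0.57] 0.79
swab [ 0.02 -0.02] 1.01
jarbeak [-0.03  0.01] 0.99
dish [0.01 0.03] 1.0
swab label side [[ 0.52775114 -0.34708291  0.068     ]]
```

View pics/Fz.png

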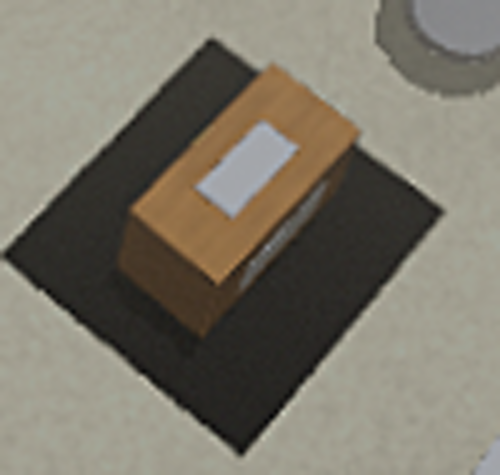

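Nothing else shifted: the ~0.5 px readings appear only in odd-sized crops, and the card's reading comes from the arm's shadow. The gripper is clear of everything, so I'm handing in.

```bash
python3 - <<'E'
from plant import workorder
print(workorder.close_job())
E
```

```text
the job is handed in; nothing more can be done
None
```

The job is done and handed in at about 65 s of the 210 s allowed, in the order asked.

- **Swab box:** I moved it to the middle of the mat, within 2 mm of the centre, before touching the drawer. It had not moved between the check just after the drawer came out and the last picture.
- **Drawer:** I pulled it 180 mm out to its stop, and pushed it shut at the end. The handle came back to within 0.1 mm of its starting position, with about 17 N pushing back.
- **Carriers:** Only three were there; the left-rear compartment was empty. I gripped each one by its tab, turned it to line up with the opening and lifted it out; the force readings showed no snagging. All three stand upright in the tray in the last side picture.
- **Other things on the table:** The dish, jar and beaker matched their earlier pictures. The grey carton's reading was disturbed by the arm's shadow, but it looks unmoved. I checked the pump bottle and can only by eye.

No final check failed. Early camera readings of the tray's edges differed by about 5 mm, well within the room around each carrier.

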